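# Fit out a spice shelf and measure its depth

## Robot

A 7-joint arm with a two-finger parallel gripper is mounted at the origin on the work surface. World frame = base frame: x ahead of the robot, y to its left, z up, the work surface at z = 0. Lengths are in m, angles in degrees, forces in N, time in s.
With the tool pointing down it reaches from about 0.425 to 0.875 m from the base axis. Payload 4.7 kg.
Tool frame: the origin (TCP) lies between the finger pads; the fingertips stand env.tip_reach ahead of it and the grasp point (between the pads) lies 2 mm behind it (env.tip_reach is the distance from the TCP to the fingertips, in m); z points along the fingers, y is the line along which they close (so a half turn about z gives the same grasp; the last joint's range is limited). The gripper opens to 87 mm and grips with 3 to 60 N. Pads are 19 mm wide; open, the fingers measure 117 mm over their backs; the gripper's body (75 mm by 190 mm) begins 51 mm behind the grasp point.
Start: joints at [-67.89, 18.392, -4.016, 83.108, 1.295, 78.541, -3.26], TCP at [0.236, 0.606, 0.24] pointing down, gripper open.
Joint ranges: [-163.93, 163.93], [-17.29, 119.83], [-79.2, 71.16], [3.27, 140.29], [-89.18, 269.18], [5.43, 117.66], [-154.24, 154.24]. Speed limits (degrees/s): [147.25, 147.25, 180, 180, 180, 180, 180].

## Interface

Orientations are given as [roll, pitch, yaw] about the fixed x, y, z axes, in that order (R = Rz(yaw) Ry(pitch) Rx(roll)).
In Python, from cell import env gives the robot as it stands.
- The arm moves only by the shell command python3 steer.py 'ROWS' [FORCE]. ROWS is a JSON list of rows, 1 to 8 of them, each of 5 numbers: dx, dy, dz in units of 25 mm, then a turn about the tool's z in units of 2 degrees, then the finger opening in m; each row is the pose to reach, as a shift and turn from the pose commanded when the command began, along the tool's axes at that moment; what a row does not reach only later rows make up. A row lasts 1/12 s, in which the tool goes at most 0.0417 m and 7.16 degrees, less where a joint would pass 70% of its speed; a pose out of reach is approached as far as the arm can. The fingers move at their own pace and stop on an object; FORCE is the grip in N (left out, the last holds). Time passes only in rows, so rows that do not move let the fingers close. It prints the time, the measured TCP pose, the force, the opening and the grip force at its end. Input that does not fit is refused with a message, and nothing moves.
- env.get_obs(): the state, without advancing time (a new reading comes with each control period).
- env.read_camera(name): name is "side" or "top"; returns a dict with "color" (384x512x3 uint8, blue, green, red), "fx", "fy", "cx", "cy" (pixels), "dist" ([k1, k2, p1, p2, k3] as OpenCV has them; the pictures are not rectified), "world_from_camera" (4x4, takes a point from camera to world coordinates). Camera axes: x right, y down, z forward; pixel columns grow to the right and rows downward; lengths in m; the calibration is good to about 2 mm. A picture is of the moment at which its call begins. There is no depth.
- env.sign_off(): hands the job in; it is judged then, once.
The state is a dict: "time_s": time; "qpos": joint angles; "joint_velocities": joint speeds; "effort": joint torques, N m; "tool_pos": TCP position; "tool_rot": TCP orientation; "force": force on the tool from outside, world axes, zero at the start; "wrist_torque": the same for the moment, N m; "grip_width": finger opening in m; "grasp_force": force on a finger pad.
Only numpy, scipy, OpenCV 4.12 (cv2) and the standard library are available. Lean on these libraries where they do the work, as an engineer would, in place of code of your own. Each camera call takes 0.05 s, during which the arm holds its last target. There are 200 camera calls.

## Task

The shelf board lies underside up on the worktop: fit every spice tin that is there into a socket of its own, pushing it in and turning it clockwise (seen from above) a quarter turn to the stop so that it is locked. At the bare end of the board measure the depth with the tape: hook the tape's end over the long edge away from you, back the case straight across the board towards you against its spring until its heel drops over the near edge and the case lies flat, then press the lock button on top fully down, and leave the tape there, locked, across the board. Leave the crockery alone.

Things in the scene. Friction and masses are not known exactly. Their poses are not given: they have to be found in the camera images.
- shelf: light wooden shelf board, 170 mm deep (x), 480 mm long (y), 36 mm thick, fixed flat on the worktop. Origin at the centre of its underside, +x away from the robot (within 0.3 rad), z up. Four black bayonet sockets on its top at x = 0, y = +190, +105, +20 and -65 mm; bare from y = -105 to -240 mm. Sockets: light friction, no spring.
- socket0 (a point): socket centre on the board's top face (shelf 0, +190, 36 mm). Black ring 74 mm dia, 11 mm high, bore 53 mm. Two entry slots 15 mm wide along the shelf's +x and -x: a tin enters with its bar along the shelf's x until its origin is at this point; its lugs are then below the flange (7 to 11 mm up) and turn only clockwise from above, 92 degrees to a stop, bar along shelf y.
- socket1 (a point): centre of a second, like socket (shelf 0, +105, 36 mm)
- socket2 (a point): centre of a third, like socket (shelf 0, +20, 36 mm)
- socket3 (a point): centre of a fourth, like socket (shelf 0, -65, 36 mm)
- bare_end (a point): middle of the bare end of the board, on its top face (shelf 0, -160, 36 mm)
- tin0: steel spice tin, about 120 g, standing mouth down; half turns alike. Origin at the centre of its underside, x along its lugs and bar. Neck 48 mm dia, z 0 to 14 mm, two lugs at its foot on +x and -x (8 mm wide, 5 high, out to 31 mm from the axis); body 60 mm dia, z 14 to 50; grip bar on top 48 mm long (x), 12 thick (y), z 50 to 68. May be absent (None).
- tin1: steel spice tin, about 120 g, standing mouth down; half turns alike. Origin at the centre of its underside, x along its lugs and bar. Neck 48 mm dia, z 0 to 14 mm, two lugs at its foot on +x and -x (8 mm wide, 5 high, out to 31 mm from the axis); body 60 mm dia, z 14 to 50; grip bar on top 48 mm long (x), 12 thick (y), z 50 to 68. May be absent (None).
- tin2: steel spice tin, about 120 g, standing mouth down; half turns alike. Origin at the centre of its underside, x along its lugs and bar. Neck 48 mm dia, z 0 to 14 mm, two lugs at its foot on +x and -x (8 mm wide, 5 high, out to 31 mm from the axis); body 60 mm dia, z 14 to 50; grip bar on top 48 mm long (x), 12 thick (y), z 50 to 68. May be absent (None).
- tin3: steel spice tin, about 120 g, standing mouth down; half turns alike. Origin at the centre of its underside, x along its lugs and bar. Neck 48 mm dia, z 0 to 14 mm, two lugs at its foot on +x and -x (8 mm wide, 5 high, out to 31 mm from the axis); body 60 mm dia, z 14 to 50; grip bar on top 48 mm long (x), 12 thick (y), z 50 to 68. May be absent (None).
- offcut: wooden offcut, 86 x 60 x 36 mm, fixed on the worktop, on which the tape sits astride at the start. Origin at the centre of its underside.
- tape: tape measure, 0.35 kg: grey case 100 mm long (x), 44 wide (y), 50 high. Origin at the centre of the case's flat underside, z up, x towards the tape end. A heel lip hangs 12 mm below the underside at the rear; at the front a hook hangs 28 mm below on the end of the yellow blade. Heel-to-hook gap 96 mm with the blade in; to span the board, 170 mm.
- tape_blade (a joint): how far the blade is drawn out of the case (m), 0 to 0.095; a spring pulls it in with 4 N at 0, 6 N at 0.095, and moves of the blade are damped (15 N per m/s). Spanning the board it reads 0.074.
- tape_lock (a joint): how far the lock button is pressed (m), 0 up, 0.0065 fully down; takes about 6 N and stays where it is left; down, its pawl drops between the ribs on the blade and holds it
- tape_hook (a point): bottom edge of the hook plate's inner face (tape x = 54 mm + blade, y 0, z -28 mm); steel plate 28 mm wide, 4 mm thick. With the case's underside 14 to 20 mm above the board the hook catches the edge while the heel still passes above the board.
- tape_heel (a point): bottom edge of the heel's inner (front) face (tape x -42 mm, y 0, z -12 mm); the heel is as wide as the case and 8 mm thick (x -50 to -42)
- lock_top (a point): top of the lock button, a black disc 24 mm dia in the middle of the case's top, standing 11 mm above it (tape z 61 mm) when up
- bowls: stack of blue bowls, 124 mm dia, 94 mm high; leave alone. Origin under its centre
- plates: stack of terracotta saucers, 120 mm dia, 28 mm high; leave alone. Origin under its centre
- mug: copper mug, 84 mm dia, 90 mm high; leave alone. Origin under its centre

How it is judged (in metres and radians):
On the way, in this order (a step that is already met when the one before it is completed fails the run):
1. the tape's end is hooked over the shelf's far edge and the case backed away against the spring, the lock still up (x of tape_hook in the frame of shelf between 0.082 and 0.092 m and z of tape_hook in the frame of shelf below 0.032 m and y of tape_hook in the frame of shelf between -0.24 and 0.24 m and value of joint tape_lock below 0.003 m and value of joint tape_blade above 0.05 m and contact force between tape_blade and shelf above 1 N), for 0.2 s.
2. the tape spans the board, heel over the near edge, lock still up (x of tape_hook in the frame of shelf between 0.082 and 0.092 m and z of tape_hook in the frame of shelf below 0.032 m and y of tape_hook in the frame of shelf between -0.24 and 0.24 m and x of tape_heel in the frame of shelf between -0.092 and -0.082 m and z of tape_heel in the frame of shelf below 0.03 m and y of tape_heel in the frame of shelf between -0.24 and 0.24 m and angle between the x axis of tape and the x axis of shelf, either way round below 0.12 rad and angle between tape's own z axis and vertical below 0.08 rad and value of joint tape_lock below 0.003 m), for 0.2 s.
3. the lock button is pressed down with the tape spanning the board (x of tape_hook in the frame of shelf between 0.082 and 0.092 m and z of tape_hook in the frame of shelf below 0.032 m and y of tape_hook in the frame of shelf between -0.24 and 0.24 m and x of tape_heel in the frame of shelf between -0.092 and -0.082 m and z of tape_heel in the frame of shelf below 0.03 m and y of tape_heel in the frame of shelf between -0.24 and 0.24 m and angle between the x axis of tape and the x axis of shelf, either way round below 0.12 rad and angle between tape's own z axis and vertical below 0.08 rad and value of joint tape_lock above 0.005 m), for 0.2 s.
At the end, for the whole second after the job is handed in: Each tin present is in a socket: 5 mm of centre, down on the board, upright, bar within 0.35 rad of the shelf's y, at rest. The tape lies flat and square (0.12 rad) across the board, hook over the far edge, heel over the near one (7 mm), blade out over 70 mm, lock down over 5 mm (all of step 3 and (horizontal distance between tin0 and socket0 below 0.005 m or horizontal distance between tin0 and socket1 below 0.005 m or horizontal distance between tin0 and socket2 below 0.005 m or horizontal distance between tin0 and socket3 below 0.005 m) and z of each of tin0, tin1, tin2, tin3 in the frame of shelf below 0.0395 m and angle between each of tin0, tin1, tin2, tin3's own z axis and vertical below 0.1 rad and angle between the x axis of each of tin0, tin1, tin2, tin3 and the y axis of shelf, either way round below 0.35 rad and linear speed of each of tin0, tin1, tin2, tin3, tape below 0.02 m/s and (horizontal distance between tin1 and socket0 below 0.005 m or horizontal distance between tin1 and socket1 below 0.005 m or horizontal distance between tin1 and socket2 below 0.005 m or horizontal distance between tin1 and socket3 below 0.005 m) and (horizontal distance between tin2 and socket0 below 0.005 m or horizontal distance between tin2 and socket1 below 0.005 m or horizontal distance between tin2 and socket2 below 0.005 m or horizontal distance between tin2 and socket3 below 0.005 m) and (horizontal distance between tin3 and socket0 below 0.005 m or horizontal distance between tin3 and socket1 below 0.005 m or horizontal distance between tin3 and socket2 below 0.005 m or horizontal distance between tin3 and socket3 below 0.005 m) and value of joint tape_blade above 0.07 m); the robot touches nothing.
It fails at once if the bowls were knocked or moved by more than 3 cm (distance of bowls from where it was at the start of the episode above 0.03 m or angle between bowls's own z axis and vertical above 0.5 rad).
It fails at once if the plates were knocked or moved by more than 3 cm (distance of plates from where it was at the start of the episode above 0.03 m or angle between plates's own z axis and vertical above 0.5 rad).
It fails at once if the mug were knocked or moved by more than 3 cm (distance of mug from where it was at the start of the episode above 0.03 m or angle between mug's own z axis and vertical above 0.5 rad).
Of tin0, tin1, tin2, tin3 only 3 to 4 are there at a start; the rules pass over those that are not, and their reading is None.
At some moment in a run one of tin0, tin1, tin2, tin3 may be knocked a few centimetres aside while the robot is not near it.
It also fails if it takes over 208 s, if anything falls off the work surface, if the arm or the gripper's body presses on something with over 40 N, if the wrist force passes 120 N, or if a joint passes its speed limit or range.

## Working session

There is one attempt and no reset: what is moved stays moved. The work goes in short steps, Python scripts to look and compute and a shell command to move; the robot and the scene stay as the last step left them, time stands still between calls to the robot, and variables do not carry over. Pictures are saved under pics/ and viewed, at most 14 in all, crops included, and the job is handed in when it is done.

```bash
ls; mkdir -p pics; python3 - <<'E'
from cell import env
import cv2
o=env.get_obs();print(o['time_s'],o['tool_pos'],o['tool_rot'],o['grip_width'],env.tip_reach)
for n in('top','side'):
    c=env.read_camera(n);cv2.imwrite(f'pics/{n}0.png',c['color']);print(n,c['fx'],c['cx'],c['cy'],c['dist'],c['world_from_camera'])
E
```

```text
cell.py
pics
steer.py
  3 cell.py
  5 steer.py
  8 total
0.0 [0.23596026 0.60508213 0.23845616] [-1.79888225e+02  5.57075402e-03  1.58702959e+02] 0.08698267646641729 0.017
top 379.8353532339044 253.43570033669639 190.47698253940604 [0.02534938 0.         0.         0.         0.        ] [[-1.89709885e-02 -9.90635164e-01  1.35211218e-01  4.13454047e-01]
 [-9.99819587e-01  1.86687008e-02 -3.50336672e-03  1.12147417e-02]
 [ 9.46340492e-04 -1.35253287e-01 -9.90810604e-01  1.22901244e+00]
 [ 0.00000000e+00  0.00000000e+00  0.00000000e+00  1.00000000e+00]]
side 444.1983098501201 259.288690471039 186.17078443879828 [0.01363242 0.         0.         0.         0.        ] [[ 0.82909324 -0.3782688   0.41172456  0.04396115]
 [-0.55905918 -0.55091168  0.61963631 -0.81579535]
 [-0.00756522 -0.74391467 -0.66823179  0.97641859]
 [ 0.          0.          0.          1.        ]]
```
View pics/top0.png

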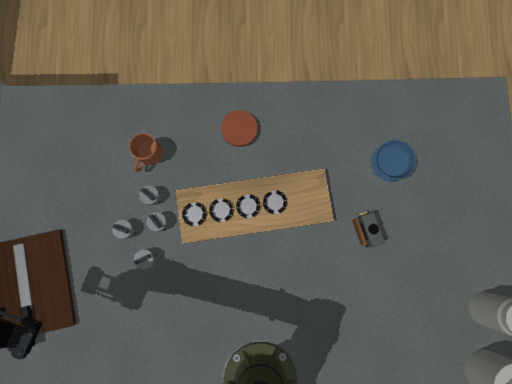

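View pics/side0.png

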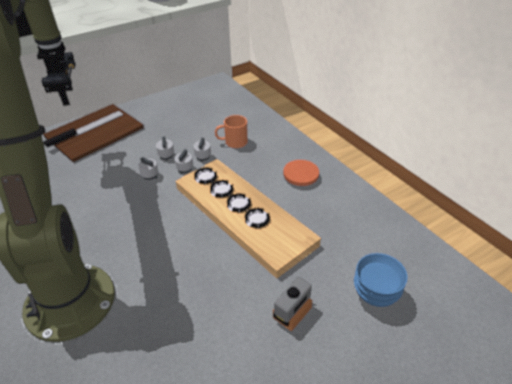

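```bash
cat > h.py <<'E'
import numpy as np,cv2
from cell import env
def cam(n):
    c=env.read_camera(n);c['K']=np.array([[c['fx'],0,c['cx']],[0,c['fy'],c['cy']],[0,0,1]]);c['T']=np.array(c['world_from_camera']);c['d']=np.array(c['dist'],float);return c
def ray(c,uv,z):
    p=cv2.undistortPoints(np.array(uv,float).reshape(-1,1,2),c['K'],c['d']).reshape(-1,2)
    d=np.c_[p,np.ones(len(p))]@c['T'][:3,:3].T;o=c['T'][:3,3]
    return o+d*((z-o[2])/d[:,2])[:,None]
def proj(c,P):
    Ti=np.linalg.inv(c['T']);r,_=cv2.Rodrigues(Ti[:3,:3])
    return cv2.projectPoints(np.array(P,float).reshape(-1,3),r,Ti[:3,3],c['K'],c['d'])[0].reshape(-1,2)
def goal(x,y,z,yaw):
    "tool-axis shift from the present pose to world xyz, yaw (tool down); yaw = tool rot yaw"
    from scipy.spatial.transform import Rotation as R
    o=env.get_obs();Rm=R.from_euler('xyz',o['tool_rot'],degrees=True).as_matrix()
    d=Rm.T@(np.array([x,y,z])-o['tool_pos']);t=-((yaw-o['tool_rot'][2]+90)%180-90)
    print('shift',d.round(4),'turn',round(t,1),'or',round(t-np.sign(t)*180,1),'q7',o['qpos'][6])
E
python3 - <<'E'
from h import *
c=cam('top');s=cam('side')
im=c['color']
def crop(im,x0,y0,w,h,k,n):cv2.imwrite('pics/'+n,cv2.resize(im[y0:y0+h,x0:x0+w],None,fx=k,fy=k,interpolation=cv2.INTER_CUBIC))
a=cv2.resize(im[180:280,100:200],None,fx=6,fy=6,interpolation=cv2.INTER_CUBIC)
cv2.imwrite('pics/a.png',a)
t1=cv2.resize(im[200:260,340:400],None,fx=6,fy=6,interpolation=cv2.INTER_CUBIC)
t2=cv2.resize(s['color'][265:335,260:330],None,fx=6,fy=6,interpolation=cv2.INTER_CUBIC)
t1=cv2.resize(t1,(400,400));t2=cv2.resize(t2,(400,400));cv2.imwrite('pics/b.png',np.hstack([t1,t2]))
hsv=cv2.cvtColor(im,cv2.COLOR_BGR2HSV)
m=cv2.inRange(hsv,(8,50,90),(28,255,255));m[:100]=0
m[:, :172]=0;m[:,338:]=0
m=cv2.morphologyEx(m,cv2.MORPH_CLOSE,np.ones((25,25)))
cs=max(cv2.findContours(m,0,2)[0],key=cv2.contourArea)
P=ray(c,cs.reshape(-1,2),.036)
r=cv2.minAreaRect(P[:,:2].astype(np.float32)*1000);print('board',r,cv2.boxPoints(r))
# sockets
bm=cv2.inRange(im,(0,0,0),(60,60,60));
cs,_=cv2.findContours(bm,0,2)
for q in cs:
    if 40<cv2.contourArea(q)<900:
        (u,v),rad=cv2.minEnclosingCircle(q)
        if 180<u<400 and 180<v<250: print((u,v),rad,ray(c,[u,v],.047)[0])
E
```

```text
board ((529.2542114257812, 6.734405517578125), (171.46592712402344, 480.3988037109375), 7.342058181762695) [[ 413.52847  234.00835]
 [ 474.91992 -242.45161]
 [ 644.98    -220.53954]
 [ 583.5885   255.92043]]
(363.61224365234375, 230.83673095703125) 15.53720474243164 [ 0.44252415 -0.33089393  0.047     ]
(376.5, 225.5) 15.953156471252441 [ 0.45823939 -0.37157545  0.047     ]
(189.5, 214.5) 10.606701850891113 [0.50309334 0.20732636 0.047     ]
(216.5, 210.5) 10.606701850891113 [0.51394606 0.12334159 0.047     ]
(243.5, 206.5) 10.606701850891113 [0.52485519 0.03901216 0.047     ]
(270.5, 202.5) 10.606701850891113 [ 0.53581256 -0.04559801  0.047     ]
```

View pics/a.png

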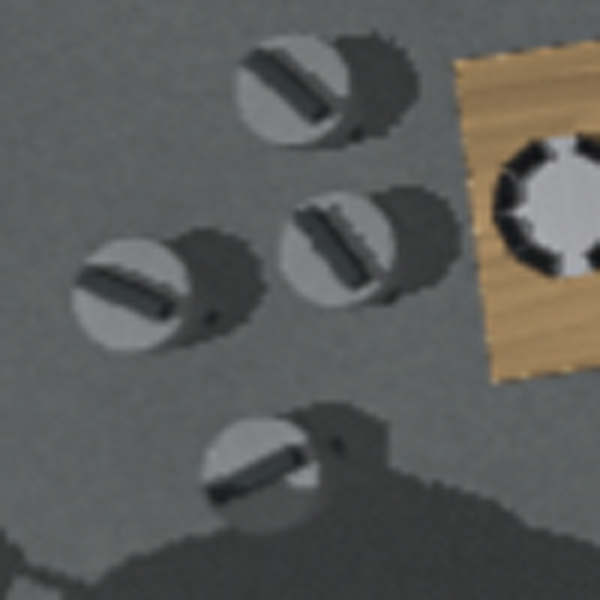

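View pics/b.png

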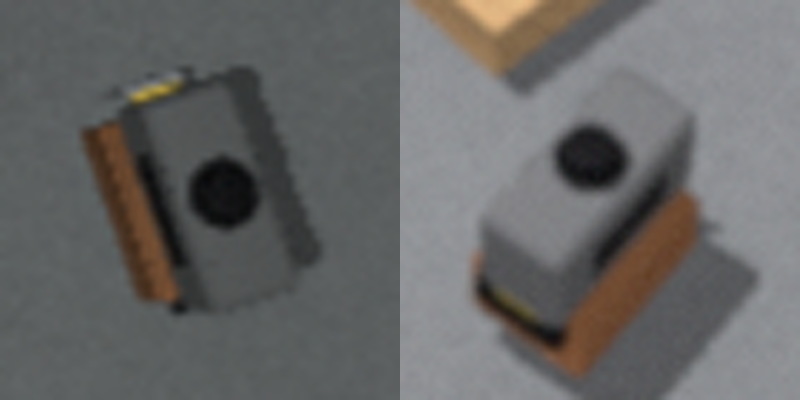

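```bash
cat > tins.py <<'E'
from h import *
def tins(c,z=.05,verbose=True):
    im=c['color'];hsv=cv2.cvtColor(im,cv2.COLOR_BGR2HSV)
    k=4;big=cv2.resize(im,None,fx=k,fy=k,interpolation=cv2.INTER_CUBIC)
    h=cv2.cvtColor(big,cv2.COLOR_BGR2HSV)
    m=cv2.inRange(h,(0,0,118),(179,45,255))
    m=cv2.morphologyEx(m,cv2.MORPH_CLOSE,cv2.getStructuringElement(2,(25,25)))
    out=[]
    for q in cv2.findContours(m,0,2)[0]:
        if cv2.contourArea(q)<500:continue
        uv=(q.reshape(-1,2)+.5)/k-.5
        P=ray(c,uv,z)[:,:2].astype(np.float32)*1000
        if not(300<P[:,0].mean()<800 and 180<P[:,1].mean()<600):continue
        if len(P)<6: continue
        hull=cv2.convexHull(P);e=cv2.fitEllipse(hull)
        ar=cv2.contourArea(hull)
        if not 1500<ar<5500: continue
        # bar: dark px inside
        mk=np.zeros(m.shape,np.uint8);cv2.drawContours(mk,[cv2.convexHull(q)],-1,255,-1)
        dk=(mk>0)&(h[...,2]<95);v,u=np.nonzero(dk)
        B=ray(c,(np.c_[u,v]+.5)/k-.5,.068)[:,:2]*1000
        if len(B)<50: 
            out.append((e,ar,None));continue
        r=cv2.minAreaRect(B.astype(np.float32));w,hh=r[1];a=r[2]+(90 if hh>w else 0)
        _,_,vt=np.linalg.svd(B-B.mean(0),full_matrices=False);pa=np.degrees(np.arctan2(vt[0,1],vt[0,0]))%180
        out.append((e,ar,(np.array(r[0]),r[1],a%180,pa)))
        if verbose:
            print('disc',np.round(e[0],1),np.round(e[1],1),int(ar),'bar',np.round(r[0],1),np.round(r[1],1),round(a%180,1),'pca',round(pa,1),'mean',B.mean(0).round(1))
    return out
E
python3 - <<'E'
from tins import *
for n in('top','side'):
    c=cam(n);print(n);tins(c)
    im=c['color'];k=4;big=cv2.resize(im,None,fx=k,fy=k,interpolation=cv2.INTER_CUBIC)
    m=cv2.inRange(big,(0,0,0),(60,60,60))
    a=np.deg2rad(7.34);R=np.array([[np.cos(a),-np.sin(a)],[np.sin(a),np.cos(a)]])
    for y in(.19,.105,.02,-.065):
        w=np.array([.52925,.00673])+R@[0,y]
        v,u=np.nonzero(m);P=ray(c,(np.c_[u,v]+.5)/k-.5,.047)[:,:2]
        P=P[np.linalg.norm(P-w,axis=1)<.047];P=P.astype(np.float32)
        (cx,cy),r=cv2.minEnclosingCircle(P);e=cv2.fitEllipse(cv2.convexHull(P*1000));print('sock',w.round(4),'circ',round(cx,4),round(cy,4),round(r,4),'ell',np.round(e[0],1),np.round(e[1],1))
E
```

```text
top
disc [504.6 192.7] [50.7 73.3] 2584 bar [502.8 192.1] [68.7 47.1] 17.8 pca 10.5 mean [502.9 190.7]
sock [0.505  0.1952] circ 0.5057 0.1933 0.0377 ell [505.3 193.1] [72.6 74.7]
sock [0.5158 0.1109] circ 0.5143 0.1152 0.0424 ell [515.1 112.9] [69.4 85.2]
sock [0.5267 0.0266] circ 0.5274 0.0256 0.0373 ell [527.4  25.6] [73. 74.]
sock [ 0.5376 -0.0577] circ 0.5383 -0.0582 0.0379 ell [538.  -58.3] [73.  74.6]
side
sock [0.505  0.1952] circ 0.5062 0.1884 0.0402 ell [502.7 188. ] [65.8 78.6]
sock [0.5158 0.1109] circ 0.516 0.111 0.047 ell [512.4 110.9] [67.3 94.1]
sock [0.5267 0.0266] circ 0.5265 0.0283 0.0454 ell [523.6  27.9] [69.3 91.3]
sock [ 0.5376 -0.0577] circ 0.5334 -0.0551 0.0446 ell [535.1 -56. ] [68.3 90.8]
```

```bash
python3 - <<'E'
from tins import *
c=cam('top');im=c['color']
print(cv2.cvtColor(im,cv2.COLOR_BGR2HSV)[185:206,149]);print(im[215:228:1,150:164].sum(2)//3)
print(im[255:262,133:156].sum(2)//3)
s=cam('side');print(proj(s,[.57,.33,.05]));print(s['color'][140:160,155:175].sum(2)//3)
E
```

```text
[[ 98  10 101]
 [105   8 123]
 [100   6 123]
 [ 96  10 124]
 [105   8 121]
 [ 98  11  95]
 [105   7  74]
 [ 90   5  56]
 [100  19  40]
 [ 99  34  52]
 [103  31  58]
 [ 99  29  61]
 [102  19  67]
 [ 98  12  85]
 [ 96  11 116]
 [102  10 128]
 [ 90   8 129]
 [ 96  10 131]
 [ 95  12 129]
 [100  10  79]
 [ 90   8  94]]
[[ 62  54  45  49  69  74  91 121 125 124 124 123 119  97]
 [ 57  54  49  35  44  71  77  95 122 126 123 125 126 116]
 [ 60  57  56  50  37  57  72  76  95 123 125 127 126 128]
 [ 84  52  55  54  43  39  56  73  90 121 125 128 127 128]
 [117  85  61  57  53  44  40  63  75  82  97 126 128 127]
 [129 113  68  57  55  49  39  47  71  75  91 125 129 128]
 [129 117  78  61  58  57  50  40  58  72  78  97 124 129]
 [131 129 113  83  63  58  55  48  37  58  71  78  97 127]
 [128 127 127 117  87  61  57  54  44  37  56  76  93 126]
 [126 129 129 128 114  72  59  57  54  39  44  73  79  97]
 [129 129 129 130 124  95  64  59  58  51  36  57  74  75]
 [131 129 130 132 131 117  85  65  58  51  38  51  79  78]
 [132 133 133 132 130 128 117  87  60  46  65  93 116  89]]
[[ 95 120 137 13
[... 1694 characters left out ...]
  98  96
  109 129]
 [147 141 130 118 114 117 115 118 114 115 114 113 111 109 105 100  98  96
  103 123]
 [147 143 131 118 112 117 115 114 114 114 112 112 109 106 107 103  99  91
   94 106]
 [146 141 135 125 116 115 117 115 113 115 112 110 108 106 104 100  91  84
   82  95]
 [145 145 142 129 120 113 112 113 118 112 113 113 107 104  95  89  79  73
   80  98]
 [143 145 142 137 120 107 102 106 112 110 112 102  96  93  84  71  66  69
   86 113]
 [147 146 143 141 123  94  85  90  93  96  93  86  79  69  61  63  63  75
   94 126]
 [143 145 143 140 125  96  73  69  70  69  68  66  59  62  63  71  77  84
   98 133]
 [148 146 143 142 131 111  90  81  70  66  61  57  62  70  79  84  89  88
   96 132]]
```

```bash
sed -i 's/(0,0,118)/(0,0,112)/; s/h\[...,2\]<95/h[...,2]<68/' tins.py; python3 - <<'E'
from tins import *
tins(cam('top'))
c=cam('top');s=cam('side')
# tape: button
for cc,box in((c,(355,210,390,245)),(s,(275,275,315,310))):
    k=4;x0,y0,x1,y1=box;big=cv2.resize(cc['color'],None,fx=k,fy=k,interpolation=cv2.INTER_CUBIC)[y0*k:y1*k,x0*k:x1*k]
    m=cv2.inRange(big,(0,0,0),(48,48,48))
    for q in cv2.findContours(m,0,2)[0]:
        if cv2.contourArea(q)<300:continue
        uv=(q.reshape(-1,2)+.5)/k-.5+[x0,y0];P=ray(cc,uv,.097)[:,:2]*1000
        print('btn',np.round(cv2.fitEllipse(cv2.convexHull(P.astype(np.float32))),1) if 0 else cv2.fitEllipse(cv2.convexHull(P.astype(np.float32))))
# case long edges from top crop b (left image scale 400/60)
L=np.array([[125,110],[190,305],[235,80],[300,280]])*60/400+[340,200]
P=ray(c,L,.086)[:,:2]*1000;print(P.round(1));print(np.degrees(np.arctan2(*(P[0]-P[1])[::-1])),np.degrees(np.arctan2(*(P[2]-P[3])[::-1])))
Y=np.array([[155,90]])*60/400+[340,200];print('hook',ray(c,Y,.036))
E
```

```text
disc [375.3 348.6] [47.8 58.2] 1538 bar [372.6 337.9] [12.7 39.7] 117.4 pca 112.3 mean [374.8 335.9]
disc [484.6 311.9] [58.  58.2] 2617 bar [485.2 307.7] [50.  15.3] 38.7 pca 39.9 mean [484.8 307.1]
disc [504.6 193. ] [51.4 73.2] 2622 bar [503.4 188.8] [64.7 34.9] 7.6 pca 14.4 mean [503.6 188.8]
btn ((447.5882568359375, -344.9596862792969), (30.458425521850586, 31.003110885620117), 85.01974487304688)
btn ((440.89312744140625, -316.906005859375), (9.990087509155273, 62.53708267211914), 106.4000015258789)
btn ((438.7861022949219, -385.5576477050781), (8.124307632446289, 51.31821060180664), 106.99494171142578)
btn ((443.2800598144531, -352.8448791503906), (25.897296905517578, 27.1527042388916), 148.58348083496094)
[[ 484.6 -307.6]
 [ 397.3 -331.4]
 [ 497.2 -357.8]
 [ 407.5 -380.9]]
15.265340415084129 14.461784929987328
hook [[ 0.49686308 -0.33615537  0.036     ]]
```

```bash
cat > tins.py <<'E'
from h import *
def tins(c,lo,dark,box=(.33,.62,.22,.48)):
    "disc (z .05) and dark bar (z .068) of each tin, mm"
    k=4;big=cv2.resize(c['color'],None,fx=k,fy=k,interpolation=cv2.INTER_CUBIC);g=cv2.cvtColor(big,cv2.COLOR_BGR2GRAY)
    x0,x1,y0,y1=box;poly=proj(c,[[x0,y0,.05],[x1,y0,.05],[x1,y1,.05],[x0,y1,.05]])*k
    roi=np.zeros_like(g);cv2.fillPoly(roi,[poly.astype(np.int32)],255)
    sat=cv2.cvtColor(big,cv2.COLOR_BGR2HSV)[...,1]
    m=((g>lo)&(roi>0)&(sat<60)).astype(np.uint8)*255
    m=cv2.morphologyEx(m,cv2.MORPH_OPEN,np.ones((5,5)))
    m=cv2.morphologyEx(m,cv2.MORPH_CLOSE,cv2.getStructuringElement(2,(19,19)))
    for q in cv2.findContours(m,0,2)[0]:
        f=lambda uv,z:ray(c,(uv+.5)/k-.5,z)[:,:2].astype(np.float32)*1000
        hull=cv2.convexHull(q);P=f(hull.reshape(-1,2),.05);ar=cv2.contourArea(P)
        if ar<700 or len(P)<6:continue
        e=cv2.fitEllipse(P);mk=np.zeros_like(g);cv2.drawContours(mk,[hull],-1,255,-1)
        d=((mk>0)&(g<dark)).astype(np.uint8);n,l,st,_=cv2.connectedComponentsWithStats(d)
        if n<2:print('disc',np.round(e[0],1),np.round(e[1],1),int(ar));continue
        i=1+st[1:,4].argmax();v,u=np.nonzero(l==i);B=f(np.c_[u,v],.068)
        r=cv2.minAreaRect(B);_,_,vt=np.linalg.svd(B-B.mean(0),full_matrices=False);a=np.degrees(np.arctan2(vt[0,1],vt[0,0]))%180
        print('disc',np.round(e[0],1),np.round(e[1],1),int(ar),'bar',B.mean(0).round(1),np.round(r[1],1),'yaw',round(a,1))
if __name__=='__main__':
    print('top');tins(cam('top'),112,64);print('side');tins(cam('side'),160,105)
E
python3 tins.py
```

```text
top
disc [384.2 353.5] [27.3 52.8] 880 bar [384.7 327.4] [0. 0.] yaw 0.0
disc [455.1 419.3] [38.9 52. ] 892
disc [475.2 412.6] [31.7 49.8] 714
disc [476.6 319.5] [34.7 51.8] 866 bar [466.1 300. ] [3.3 0. ] yaw 44.9
disc [558.9 343.3] [32.5 51.5] 862
side
disc [449.6 421.1] [28.9 50. ] 810
```

```bash
cat > tins.py <<'E'
from h import *
import sys
def tin(c,xy,lo,dark):
    "disc (z .05) and dark bar (z .068) of the tin near xy, mm"
    k=4;big=cv2.resize(c['color'],None,fx=k,fy=k,interpolation=cv2.INTER_CUBIC);g=cv2.cvtColor(big,cv2.COLOR_BGR2GRAY)
    f=lambda uv,z:ray(c,(uv+.5)/k-.5,z)[:,:2].astype(np.float32)*1000
    xy=np.array(xy,float)
    for it in range(3):
        p=proj(c,[*(xy/1000),.05])[0]*k;p=p.astype(int);s=70;u,v=np.meshgrid(np.arange(p[0]-s,p[0]+s),np.arange(p[1]-s,p[1]+s));u=u.ravel();v=v.ravel()
        P=f(np.c_[u,v],.05);G=g[v,u];near=np.hypot(*(P-xy).T)<36
        Q=P[near&(G>lo)];h=cv2.convexHull(Q);e=cv2.fitEllipse(h);xy=np.array(e[0])
    B=f(np.c_[u,v],.068);b=(np.hypot(*(B-xy).T)<28)&(G<dark);B=B[b]
    r=cv2.minAreaRect(B);_,_,vt=np.linalg.svd(B-B.mean(0),full_matrices=False);a=np.degrees(np.arctan2(vt[0,1],vt[0,0]))%180
    print('disc',np.round(e[0],1),np.round(e[1],1),'bar',B.mean(0).round(1),np.round(r[1],1),'yaw',round(a,1))
if __name__=='__main__':
    c=cam('top');s=cam('side')
    for uv in sys.argv[1:]:
        P=ray(c,[float(x) for x in uv.split(',')],.05)[0,:2]*1000
        print(uv,P.round());tin(c,P,112,66)
        try:tin(s,P,163,100)
        except Exception as ex:print('side failed')
E
python3 tins.py 149,195 157,221 123,229 143,259
```

```text
149,195 [566. 333.]
disc [568.4 336. ] [56.4 57. ] bar [568.4 331.7] [49.7 13.4] yaw 48.9
disc [568.8 336.7] [56.1 59.3] bar [567.8 327.3] [44.1 15.1] yaw 54.0
157,221 [485. 307.]
disc [484.7 312.1] [57.3 57.8] bar [484.8 307.3] [49.9 15. ] yaw 39.9
disc [484.8 311. ] [53.7 56.5] bar [484.2 301.8] [43.8 39. ] yaw 44.9
123,229 [462. 411.]
disc [463.5 416.4] [57.2 57.8] bar [464.4 411.2] [48.5 13.5] yaw 66.7
disc [463.  416.3] [56.2 56.9] bar [462.7 408.8] [44.6 10.9] yaw 69.7
143,259 [370. 348.]
disc [374.9 348.2] [48.2 57.3] bar [369.9 344.9] [13.7 51.8] yaw 115.4
disc [382.3 339.6] [27.9 48.4] bar [367.1 334.8] [22.1 50. ] yaw 107.7
```

```bash
python3 -c "
from h import *
goal(.4847,.3117,.238,220)"
```

```text
shift [-0.3383 -0.1835  0.0016] turn -61.3 or 118.7 q7 -3.2611731559046437
```

Careful with the scale: shifts go in units of 25 mm and turns go in units of 2 degrees. That gives: -0.28 m is -11.2, -0.25 m is -10, -7 degrees is -3.5.

```bash
python3 steer.py '[[-1.6, -0.8, 0, -3.5, 0.05], [-3.2, -1.6, 0, -7, 0.05], [-4.8, -2.4, 0, -10.5, 0.05], [-6, -3.2, 0, -14, 0.05], [-7.2, -4, 0, -17.5, 0.05], [-8.8, -4.8, 0, -21, 0.05], [-10, -5.4, 0, -24.5, 0.05], [-11.2, -6, 0, -27.5, 0.05]]' 20; python3 -c "
from h import *
goal(.4847,.3117,.12,220)"
```

```text
time_s: 1.42
tool_pos: [0.4421, 0.3643, 0.24]
tool_rot: [-180.0, 0.1, -146.9]
force: [1.3, 1.5, 0.2]
grip_width: 0.0513
grasp_force: 0.0
shift [-0.0068 -0.0673  0.12  ] turn -6.9 or 173.1 q7 81.15871787028229
```

```bash
python3 steer.py '[[-0.272, -1.4, 0, -2, 0.05], [-0.272, -2.692, 0, -3.45, 0.05], [-0.272, -2.692, 1.6, -3.45, 0.05], [-0.272, -2.692, 3.2, -3.45, 0.05], [-0.272, -2.692, 4.8, -3.45, 0.05], [-0.272, -2.692, 4.8, -3.45, 0.05]]'; python3 - <<'E'
from h import *
goal(.4847,.3117,.0695,220)
a=cam('top')['color'][160:280,90:210];b=cam('side')['color'][110:210,130:230]
cv2.imwrite('pics/c.png',np.hstack([cv2.resize(a,(400,400),interpolation=2),cv2.resize(b,(400,400),interpolation=2)]))
E
```

```text
time_s: 1.92
tool_pos: [0.4784, 0.3097, 0.1117]
tool_rot: [179.9, -0.8, -140.3]
force: [-1.6, -0.8, -1.1]
grip_width: 0.0502
grasp_force: 0.0
shift [-0.0067 -0.0026  0.0421] turn -0.3 or 179.7 q7 94.86995501398225
```

View pics/c.png

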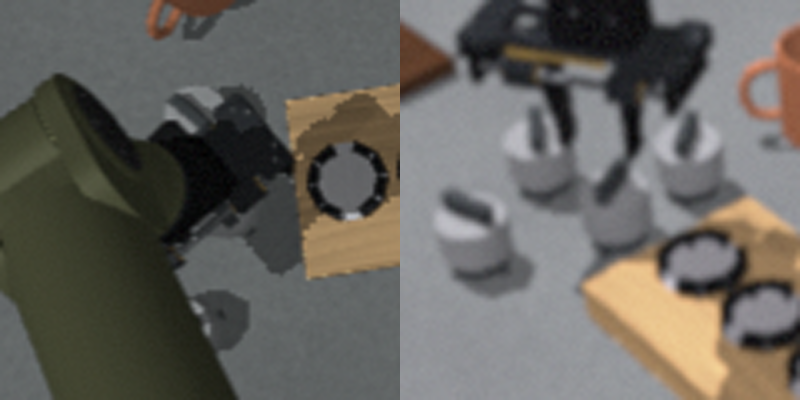

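```bash
python3 steer.py '[[0, 0, 0, 0, 0.05], [0, 0, 0, 0, 0.05], [0, 0, 0, 0, 0.05]]'; python3 -c "
from h import *
goal(.4847,.3117,.0695,220)"
```

```text
time_s: 2.27
tool_pos: [0.4845, 0.3145, 0.1225]
tool_rot: [-180.0, 0.3, -140.2]
force: [-0.8, 0.1, 0.0]
grip_width: 0.0499
grasp_force: 0.0
shift [ 0.0019 -0.0022  0.053 ] turn -0.2 or 179.8 q7 94.86823933067157
```

```bash
python3 steer.py '[[0, 0, 0, 0, 0.05], [0, 0, 0, 0, 0.05], [0, 0, 0, 0, 0.05], [0, 0, 0, 0, 0.05], [0, 0, 0, 0, 0.05], [0, 0, 0, 0, 0.05]]'; python3 -c "
from h import *
goal(.4847,.3117,.0695,220)"
```

```text
time_s: 2.77
tool_pos: [0.483, 0.3133, 0.1195]
tool_rot: [180.0, -0.0, -140.3]
force: [-0.3, 0.1, 0.6]
grip_width: 0.0497
grasp_force: 0.0
shift [-0.0003 -0.0023  0.05  ] turn -0.3 or 179.7 q7 94.86950094174935
```

```bash
python3 steer.py '[[0, -0.092, 0.48, 0, 0.05], [0, -0.092, 0.96, 0, 0.05], [0, -0.092, 1.44, 0, 0.05], [0, -0.092, 1.76, 0, 0.05], [0, -0.092, 2, 0, 0.05], [0, -0.092, 2, 0, 0.05], [0, -0.092, 2, 0, 0.05], [0, -0.092, 2, 0, 0.05]]' && python3 steer.py '[[0, 0, 0, 0, 0], [0, 0, 0, 0, 0], [0, 0, 0, 0, 0], [0, 0, 0, 0, 0], [0, 0, 0, 0, 0], [0, 0, 0, 0, 0], [0, 0, 0, 0, 0], [0, 0, 0, 0, 0]]' 40
```

```text
time_s: 3.43
tool_pos: [0.4845, 0.3115, 0.0692]
tool_rot: [180.0, -0.0, -140.3]
force: [-0.5, 0.3, -0.6]
grip_width: 0.05
grasp_force: 0.0
time_s: 4.1
tool_pos: [0.4844, 0.3115, 0.0695]
tool_rot: [180.0, -0.0, -140.2]
force: [0.9, 0.3, -0.3]
grip_width: 0.0119
grasp_force: 40.0
```

```bash
python3 steer.py '[[0, 0, -0.8, 0, 0], [0, 0, -2.4, 0, 0], [0, 0, -4, 0, 0], [0, 0, -4.8, 0, 0], [0, 0, -4.8, 0, 0], [0, 0, -4.8, 0, 0], [0, 0, -4.8, 0, 0], [0, 0, -4.8, 0, 0]]'; python3 -c "
from h import *
goal(.5051,.1947,.19,187.4)"
```

```text
time_s: 4.77
tool_pos: [0.4833, 0.3108, 0.1873]
tool_rot: [180.0, -0.2, -140.2]
force: [-0.1, 0.3, -1.4]
grip_width: 0.0113
grasp_force: 40.0
shift [ 0.0575 -0.1032 -0.0025] turn 32.4 or -147.6 q7 94.94210674042057
```

To row units: -0.1032 m is -4.128, -0.08 m is -3.2, 32.4 degrees is 16.2.

```bash
python3 steer.py '[[0.4, -0.8, 0, 3, 0], [0.88, -1.6, 0, 6, 0], [1.32, -2.4, 0, 9, 0], [1.8, -3.2, 0, 12, 0], [2.3, -4.128, 0, 15, 0], [2.3, -4.128, 0, 16.2, 0], [2.3, -4.128, 0, 16.2, 0], [2.3, -4.128, 0, 16.2, 0]]' && python3 steer.py '[[0, 0, 0, 0, 0], [0, 0, 0, 0, 0], [0, 0, 0, 0, 0], [0, 0, 0, 0, 0], [0, 0, 0, 0, 0]]'; python3 -c "
from h import *
goal(.5051,.1947,.1055,187.4)"
```

```text
time_s: 5.43
tool_pos: [0.5054, 0.1956, 0.1882]
tool_rot: [-180.0, -0.1, -172.6]
force: [0.1, 0.6, 0.3]
grip_width: 0.0119
grasp_force: 40.0
time_s: 5.85
tool_pos: [0.5062, 0.1958, 0.1895]
tool_rot: [180.0, 0.0, -172.6]
force: [0.3, 1.2, -1.6]
grip_width: 0.0118
grasp_force: 40.0
shift [ 0.0012 -0.001   0.084 ] turn 0.0 or -180.0 q7 74.61741445225414
```

To row units: 0.074 m is 2.96, 0.07 m is 2.8.

```bash
python3 steer.py '[[0.048, -0.04, 1.2, 0, 0], [0.048, -0.04, 2.4, 0, 0], [0.048, -0.04, 2.64, 0, 0], [0.048, -0.04, 2.8, 0, 0], [0.048, -0.04, 2.96, 0, 0], [0.048, -0.04, 2.96, 0, 0], [0.048, -0.04, 2.96, 0, 0], [0.048, -0.04, 2.96, 0, 0]]' && python3 steer.py '[[0, 0, 0.12, 0, 0], [0, 0, 0.24, 0, 0], [0, 0, 0.4, 0, 0], [0, 0, 0.4, 0, 0], [0, 0, 0.4, 0, 0], [0, 0, 0.4, 0, 0]]'; python3 -c "
from h import *
goal(.5051,.1947,.1055,187.4)"
```

```text
time_s: 6.52
tool_pos: [0.5062, 0.1947, 0.117]
tool_rot: [180.0, 0.1, -172.7]
force: [0.2, 0.1, -1.0]
grip_width: 0.0116
grasp_force: 40.0
time_s: 7.02
tool_pos: [0.5052, 0.1943, 0.1055]
tool_rot: [180.0, 0.0, -172.6]
force: [0.3, -0.1, -1.6]
grip_width: 0.0117
grasp_force: 40.0
shift [ 0.0001  0.0004 -0.    ] turn -0.0 or 180.0 q7 75.44895482018923
```

To row units: 0.001 m is 0.04, 7 degrees is 3.5.

```bash
python3 steer.py '[[0, 0, 0.04, 0, 0], [0, 0, 0.04, 0, 0], [0, 0, 0.04, 3.5, 0], [0, 0, 0.04, 7, 0], [0, 0, 0.04, 10.5, 0], [0, 0, 0.04, 14, 0], [0, 0, 0.04, 17.5, 0], [0, 0, 0.04, 21, 0]]' && python3 steer.py '[[0, 0, 0, 3.5, 0], [0, 0, 0, 7, 0], [0, 0, 0, 10.5, 0], [0, 0, 0, 14, 0], [0, 0, 0, 17.5, 0], [0, 0, 0, 21, 0], [0, 0, 0, 24.5, 0], [0, 0, 0, 24.5, 0]]' && python3 steer.py '[[0, 0, 0, 0, 0], [0, 0, 0, 0, 0], [0, 0, 0, 0, 0]]';  python3 -c "
from h import *
print(env.get_obs()['wrist_torque'])
goal(.5051,.1947,.1055,97.4)"
```

```text
time_s: 7.68
tool_pos: [0.5062, 0.1947, 0.1054]
tool_rot: [179.9, 0.1, 145.0]
force: [-0.0, 0.5, 1.6]
grip_width: 0.0115
grasp_force: 40.0
time_s: 8.35
tool_pos: [0.506, 0.1952, 0.1055]
tool_rot: [179.9, -0.1, 96.2]
force: [0.0, 2.0, 3.1]
grip_width: 0.0118
grasp_force: 40.0
time_s: 8.6
tool_pos: [0.5059, 0.1952, 0.1054]
tool_rot: [179.9, -0.1, 96.5]
force: [-0.9, 1.6, 5.5]
grip_width: 0.0117
grasp_force: 40.0
[ 0.41390037 -0.05476849 -0.01389335]
shift [-0.0004 -0.0008 -0.0001] turn -0.9 or 179.1 q7 -13.553812574556899
```

```bash
python3 steer.py '[[0, 0, 0, 1, 0], [0, 0, 0, 1, 0], [0, 0, 0, 1, 0.04], [0, 0, 0, 1, 0.04], [0, 0, 0, 1, 0.04], [0, 0, 0, 1, 0.04], [0, 0, -0.8, 1, 0.04], [0, 0, -2.4, 1, 0.05]]' && python3 steer.py '[[0, 0, -1.6, 0, 0.05], [0, 0, -3.2, -3.5, 0.05], [0, 0, -3.2, -7, 0.05], [0, 0, -3.2, -10.5, 0.05], [0, 0, -3.2, -14, 0.05], [0, 0, -3.2, -17.5, 0.05], [0, 0, -3.2, -21, 0.05], [0, 0, -3.2, -24.5, 0.05]]';  python3 -c "
from h import *
c=cam('top');cv2.imwrite('pics/d.png',c['color'][160:310,80:280])
goal(.5686,.3363,.24,228.9)"; python3 tins.py 149,195 123,229 143,259
```

```text
time_s: 9.27
tool_pos: [0.5015, 0.1924, 0.16]
tool_rot: [-179.4, 0.3, 94.4]
force: [0.8, 0.0, -0.7]
grip_width: 0.0404
grasp_force: 0.0
time_s: 9.93
tool_pos: [0.5049, 0.1938, 0.2441]
tool_rot: [-179.9, -0.0, 143.7]
force: [0.5, 0.4, -0.2]
grip_width: 0.0495
grasp_force: 0.0
shift [0.0323 0.1527 0.0039] turn -84.9 or 95.1 q7 31.587263807128597
149,195 [566. 333.]Traceback (most recent call last):
  File "tins.py", line 19, in <module>
    print(uv,P.round());tin(c,P,112,66)
                        ~~~^^^^^^^^^^^^
  File "tins.py", line 11, in tin
    Q=P[near&(G>lo)];h=cv2.convexHull(Q);e=cv2.fitEllipse(h);xy=np.array(e[0])
                                           ~~~~~~~~~~~~~~^^^
cv2.error: OpenCV(4.12.0) /io/opencv/modules/imgproc/src/shapedescr.cpp:356: error: (-215:Assertion failed) n >= 0 && (depth == CV_32F || depth == CV_32S) in function 'fitEllipseNoDirect'
```

```bash
python3 - <<'E'
t=open('tins.py').read();i=t.index("if __name__")
open('tins.py','w').write(t[:i]+'''if __name__=='__main__':
    cs=[(cam('top'),112,66),(cam('side'),163,100)]
    for a in sys.argv[1:]:
        print(a)
        for c,lo,d in cs:
            try:tin(c,[float(x) for x in a.split(',')],lo,d)
            except Exception:print('failed')
''')
E
python3 tins.py 568.6,336.3 463.3,416.3 370.5,348.7
python3 -c "
import cv2
from h import *
s=cam('side');a=cv2.imread('pics/d.png');b=s['color'][110:260,120:320];cv2.imwrite('pics/e.png',cv2.resize(np.hstack([a,b]),None,fx=2,fy=2,interpolation=2))"
```

```text
568.6,336.3
failed
disc [568.7 336.9] [56.9 62.2] bar [567.6 327.2] [44.1 14.5] yaw 53.9
463.3,416.3
disc [460.5 421.7] [46.3 57.4] bar [467.2 418.2] [40.8 12. ] yaw 63.8
disc [463.  416.6] [57.9 58.8] bar [462.6 408.4] [44.1 10.7] yaw 69.6
370.5,348.7
disc [364.2 367.6] [15.5 47.1] bar [369.5 351.7] [25.8 43. ] yaw 15.0
disc [370.1 347.5] [56.5 58.2] bar [365.6 339.4] [19.4 46. ] yaw 110.3
```

View pics/e.png

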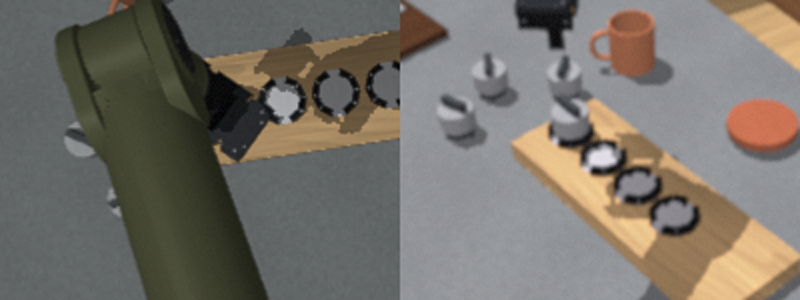

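Careful with the scale: shifts go in units of 25 mm and turns go in units of 2 degrees. That gives: 0.1527 m is 6.108, 0.14 m is 5.6, -56 degrees is -28.

```bash
python3 steer.py '[[0.2, 0.8, 0, -3.5, 0.05], [0.4, 1.6, 0, -7, 0.05], [0.56, 2.4, 0, -10.5, 0.05], [0.72, 3.2, 0, -14, 0.05], [0.88, 4, 0, -17.5, 0.05], [1.04, 4.8, 0, -21, 0.05], [1.2, 5.6, 0, -24.5, 0.05], [1.292, 6.108, 0, -28, 0.05]]' && python3 steer.py '[[0, 0, 0.8, -3.5, 0.05], [0, 0, 2, -7, 0.05], [0, 0, 3.2, -10.5, 0.05], [0, 0, 4.4, -14.45, 0.05], [0, 0, 4.8, -14.45, 0.05], [0, 0, 4.8, -14.45, 0.05], [0, 0, 4.8, -14.45, 0.05], [0, 0, 4.8, -14.45, 0.05]]' && python3 steer.py '[[0, 0, 0, 0, 0.05], [0, 0, 0, 0, 0.05], [0, 0, 0, 0, 0.05], [0, 0, 0, 0, 0.05], [0, 0, 0, 0, 0.05]]';  python3 -c "
from h import *
goal(.5686,.3363,.0695,228.9)"
```

```text
time_s: 10.9
tool_pos: [0.5705, 0.3384, 0.244]
tool_rot: [180.0, -0.0, -160.3]
force: [-0.4, 1.1, -0.1]
grip_width: 0.0498
grasp_force: 0.0
time_s: 11.57
tool_pos: [0.5718, 0.3368, 0.127]
tool_rot: [-179.9, 0.2, -131.9]
force: [1.0, 1.1, 0.6]
grip_width: 0.0498
grasp_force: 0.0
time_s: 11.98
tool_pos: [0.5706, 0.3362, 0.125]
tool_rot: [-180.0, 0.0, -131.8]
force: [0.4, 1.1, -0.4]
grip_width: 0.0502
grasp_force: 0.0
shift [0.0013 0.0016 0.0555] turn -0.7 or 179.3 q7 107.2262369486072
```

To row units: 0.0555 m is 2.22, 0.05 m is 2, -0.7 degrees is -0.35.

```bash
python3 steer.py '[[0.052, 0.064, 0.56, -0.35, 0.05], [0.052, 0.064, 1.12, -0.35, 0.05], [0.052, 0.064, 1.68, -0.35, 0.05], [0.052, 0.064, 2, -0.35, 0.05], [0.052, 0.064, 2.22, -0.35, 0.05], [0.052, 0.064, 2.22, -0.35, 0.05], [0.052, 0.064, 2.22, -0.35, 0.05], [0.052, 0.064, 2.22, -0.35, 0.05]]' && python3 steer.py '[[0, 0, 0, 0, 0], [0, 0, 0, 0, 0], [0, 0, 0, 0, 0], [0, 0, 0, 0, 0], [0, 0, 0, 0, 0], [0, 0, 0, 0, 0], [0, 0, 0, 0, 0], [0, 0, 0, 0, 0]]' && python3 steer.py '[[0, 0, -0.8, 0, 0], [0, 0, -2.4, 0, 0], [0, 0, -4, 0, 0], [0, 0, -5.6, 0, 0], [0, 0, -6.4, 0, 0], [0, 0, -6.4, 0, 0], [0, 0, -6.4, 0, 0], [0, 0, -6.4, 0, 0]]'; python3 -c "
from h import *
goal(.516,.1104,.23,187.4)"
```

```text
time_s: 12.65
tool_pos: [0.5686, 0.3362, 0.069]
tool_rot: [-180.0, 0.0, -131.1]
force: [0.3, 0.7, -0.5]
grip_width: 0.0497
grasp_force: 0.0
time_s: 13.32
tool_pos: [0.5684, 0.3362, 0.0691]
tool_rot: [180.0, 0.0, -131.0]
force: [0.3, 0.0, 0.3]
grip_width: 0.0119
grasp_force: 40.0
time_s: 13.98
tool_pos: [0.5677, 0.3357, 0.2275]
tool_rot: [180.0, -0.1, -131.0]
force: [-0.5, -0.9, -2.2]
grip_width: 0.0117
grasp_force: 40.0
shift [ 0.2039 -0.109  -0.0021] turn 41.6 or -138.4 q7 107.50724635621438
```

To row units: 0.2039 m is 8.156, 0.175 m is 7, 41.6 degrees is 20.8.

```bash
python3 steer.py '[[1, -0.52, 0, 3, 0], [2.2, -1.16, 0, 6, 0], [3.4, -1.8, 0, 9, 0], [4.6, -2.44, 0, 12, 0], [5.8, -3.08, 0, 15, 0], [7, -3.72, 0, 18, 0], [8.156, -4.36, 0, 20.8, 0], [8.156, -4.36, 0, 20.8, 0]]' && python3 steer.py '[[0, 0, 0.8, 0, 0], [0, 0, 2, 0, 0], [0, 0, 2.8, 0, 0], [0, 0, 2.8, 0, 0], [0, 0, 2.8, 0, 0], [0, 0, 2.8, 0, 0], [0, 0, 2.8, 0, 0], [0, 0, 2.8, 0, 0]]'; python3 -c "
from h import *
goal(.516,.1104,.1051,187.4)"
```

```text
time_s: 14.65
tool_pos: [0.5149, 0.102, 0.227]
tool_rot: [-179.8, -0.3, -173.4]
force: [0.2, -0.0, -0.9]
grip_width: 0.0118
grasp_force: 40.0
time_s: 15.32
tool_pos: [0.5176, 0.1111, 0.1604]
tool_rot: [180.0, 0.1, -172.6]
force: [0.2, -0.3, -2.1]
grip_width: 0.0116
grasp_force: 40.0
shift [ 0.0018 -0.0005  0.0553] turn -0.0 or 180.0 q7 84.16284337298252
```

Descend slowly.

To row units: 0.0553 m is 2.212, 0.052 m is 2.08.

```bash
python3 steer.py '[[0.072, -0.02, 0.8, 0, 0], [0.072, -0.02, 1.4, 0, 0], [0.072, -0.02, 1.68, 0, 0], [0.072, -0.02, 1.84, 0, 0], [0.072, -0.02, 1.96, 0, 0], [0.072, -0.02, 2.08, 0, 0], [0.072, -0.02, 2.212, 0, 0], [0.072, -0.02, 2.212, 0, 0]]' && python3 steer.py '[[0, 0, 0, 0, 0], [0, 0, 0, 0, 0], [0, 0, 0, 0, 0]]'; python3 -c "
from h import *
goal(.516,.1104,.1051,187.4)"
```

```text
time_s: 15.98
tool_pos: [0.5159, 0.1104, 0.105]
tool_rot: [180.0, 0.1, -172.7]
force: [-0.9, 1.3, 2.5]
grip_width: 0.0115
grasp_force: 40.0
time_s: 16.23
tool_pos: [0.5159, 0.1105, 0.1049]
tool_rot: [180.0, 0.1, -172.6]
force: [-0.6, 0.7, 5.8]
grip_width: 0.0118
grasp_force: 40.0
shift [-0.0001 -0.0001 -0.0002] turn -0.0 or 180.0 q7 85.07700303189003
```

To row units: 49 degrees is 24.5.

```bash
python3 steer.py '[[0, 0, 0, 3.5, 0], [0, 0, 0, 7, 0], [0, 0, 0, 10.5, 0], [0, 0, 0, 14, 0], [0, 0, 0, 17.5, 0], [0, 0, 0, 21, 0], [0, 0, 0, 24.5, 0], [0, 0, 0, 24.5, 0]]' && python3 steer.py '[[0, 0, 0, 3.5, 0], [0, 0, 0, 7, 0], [0, 0, 0, 10.5, 0], [0, 0, 0, 14, 0], [0, 0, 0, 17.5, 0], [0, 0, 0, 21, 0], [0, 0, 0, 22, 0], [0, 0, 0, 22, 0]]' && python3 steer.py '[[0, 0, 0, 0, 0], [0, 0, 0, 0, 0], [0, 0, 0, 0, 0.04], [0, 0, 0, 0, 0.04], [0, 0, 0, 0, 0.04], [0, 0, 0, 0, 0.04], [0, 0, -0.8, 0, 0.04], [0, 0, -2.4, 0, 0.05]]' && python3 steer.py '[[0, 0, -1.6, 0, 0.05], [0, 0, -3.2, -3.5, 0.05], [0, 0, -3.2, -7, 0.05], [0, 0, -3.2, -10.5, 0.05], [0, 0, -3.2, -14, 0.05], [0, 0, -3.2, -14, 0.05], [0, 0, -3.2, -14, 0.05], [0, 0, -3.2, -14, 0.05]]'; python3 tins.py 463.3,416.3 370.5,348.7; python3 -c "
from h import *
goal(.3705,.348,.24,115)
goal(.4633,.4163,.24,66.7)"
```

```text
time_s: 16.9
tool_pos: [0.5167, 0.1105, 0.105]
tool_rot: [179.8, 0.1, 138.2]
force: [1.4, 0.8, 5.3]
grip_width: 0.0121
grasp_force: 40.0
time_s: 17.57
tool_pos: [0.5166, 0.1108, 0.105]
tool_rot: [179.8, -0.0, 94.6]
force: [1.6, -0.1, 5.2]
grip_width: 0.0116
grasp_force: 40.1
time_s: 18.23
tool_pos: [0.511, 0.109, 0.1593]
tool_rot: [-179.4, 0.2, 94.4]
force: [-0.1, 1.1, -0.8]
grip_width: 0.04
grasp_force: 0.0
time_s: 18.9
tool_pos: [0.5147, 0.1099, 0.2432]
tool_rot: [-179.9, -0.0, 122.2]
force: [-0.2, -0.6, 0.0]
grip_width: 0.0499
grasp_force: 0.0
463.3,416.3
disc [463.4 416.7] [58.2 58.7] bar [464.4 411. ] [47.4 12.5] yaw 66.4
disc [463.1 416.7] [58.3 60.1] bar [462.7 408.6] [43.7 10.7] yaw 69.6
370.5,348.7
disc [370.7 348.5] [58.6 59.2] bar [371.6 342.6] [10.1 46.9] yaw 114.8
disc [370.6 347.8] [58.2 59.4] bar [365.6 339.3] [19.3 45.3] yaw 110.5
shift [0.2783 0.0049 0.0034] turn 7.2 or -172.8 q7 18.503540373935675
shift [0.2866 0.1198 0.0033] turn 55.5 or -124.5 q7 18.503540373935675
```

```bash
python3 steer.py '[[1.4, 0, 0, 1, 0.05], [3, 0.04, 0, 2, 0.05], [4.6, 0.08, 0, 3, 0.05], [6.2, 0.12, 0, 3.7, 0.05], [7.8, 0.16, 0, 3.7, 0.05], [9.4, 0.2, 0, 3.7, 0.05], [10.6, 0.2, 0, 3.7, 0.05], [11.132, 0.2, 0, 3.7, 0.05]]' && python3 steer.py '[[0, 0, 1.2, 0, 0.05], [0, 0, 2.4, 0, 0.05], [0, 0, 3.6, 0, 0.05], [0, 0, 4.8, 0, 0.05], [0, 0, 4.8, 0, 0.05], [0, 0, 4.8, 0, 0.05], [0, 0, 4.8, 0, 0.05], [0, 0, 4.8, 0, 0.05]]' && python3 steer.py '[[0, 0, 0, 0, 0.05], [0, 0, 0, 0, 0.05], [0, 0, 0, 0, 0.05]]';  python3 -c "
from h import *
goal(.3706,.3482,.0693,114.8)"
```

```text
time_s: 19.67
tool_pos: [0.3665, 0.3523, 0.2435]
tool_rot: [-180.0, -0.1, 115.3]
force: [0.3, 0.1, -0.8]
grip_width: 0.0498
grasp_force: 0.0
time_s: 20.33
tool_pos: [0.3716, 0.3491, 0.1261]
tool_rot: [179.8, -0.1, 114.9]
force: [0.1, 0.5, 0.8]
grip_width: 0.05
grasp_force: 0.0
time_s: 20.58
tool_pos: [0.3707, 0.3483, 0.1248]
tool_rot: [179.9, -0.0, 114.9]
force: [1.0, 0.2, -0.2]
grip_width: 0.0502
grasp_force: 0.0
shift [-0.0001 -0.0003  0.0555] turn 0.1 or -179.9 q7 -20.34566605267417
```

```bash
python3 steer.py '[[0, 0, 0.56, 0, 0.05], [0, 0, 1.12, 0, 0.05], [0, 0, 1.68, 0, 0.05], [0, 0, 2, 0, 0.05], [0, 0, 2.22, 0, 0.05], [0, 0, 2.22, 0, 0.05], [0, 0, 2.22, 0, 0.05], [0, 0, 2.22, 0, 0.05]]' && python3 steer.py '[[0, 0, 0, 0, 0], [0, 0, 0, 0, 0], [0, 0, 0, 0, 0], [0, 0, 0, 0, 0], [0, 0, 0, 0, 0], [0, 0, 0, 0, 0], [0, 0, 0, 0, 0], [0, 0, 0, 0, 0]]' && python3 steer.py '[[0, 0, -0.8, 0, 0], [0, 0, -2.4, 0, 0], [0, 0, -4, 0, 0], [0, 0, -5.6, 0, 0], [0, 0, -6.4, 0, 0], [0, 0, -6.4, 0, 0], [0, 0, -6.4, 0, 0], [0, 0, -6.4, 0, 0]]'; python3 -c "
from h import *
goal(.5269,.0261,.23,187.4)"
```

```text
time_s: 21.25
tool_pos: [0.3707, 0.3482, 0.0688]
tool_rot: [179.9, -0.0, 114.9]
force: [0.4, 0.7, 0.7]
grip_width: 0.0504
grasp_force: 0.0
time_s: 21.92
tool_pos: [0.3702, 0.3478, 0.0681]
tool_rot: [-180.0, 0.0, 115.0]
force: [-0.6, 0.7, -1.7]
grip_width: 0.0115
grasp_force: 39.9
time_s: 22.58
tool_pos: [0.3696, 0.3472, 0.2267]
tool_rot: [-179.9, 0.1, 114.9]
force: [0.4, -0.6, -2.0]
grip_width: 0.0117
grasp_force: 39.9
shift [-0.3574  0.0072 -0.0029] turn -72.5 or 107.5 q7 -21.058162257109675
```

```bash
python3 steer.py '[[-1.2, 0, 0, -3, 0], [-2.6, 0.04, 0, -6.5, 0], [-4, 0.08, 0, -10, 0], [-5.4, 0.12, 0, -13.5, 0], [-6.8, 0.12, 0, -17, 0], [-8.2, 0.16, 0, -20.5, 0], [-9.6, 0.2, 0, -24, 0], [-11, 0.2, 0, -27.5, 0]]' && python3 -c "
from h import *
goal(.5269,.0261,.23,187.4)"
```

```text
time_s: 23.25
tool_pos: [0.4881, 0.1035, 0.2259]
tool_rot: [-179.9, -0.2, 167.0]
force: [-0.5, -0.1, -1.3]
grip_width: 0.0115
grasp_force: 39.9
shift [-0.0553 -0.0667 -0.0041] turn -20.4 or 159.6 q7 62.04005599427722
```

```bash
python3 steer.py '[[-0.8, -1, 0, -3.5, 0], [-1.6, -2, 0, -7, 0], [-1.92, -2.48, 0, -8.75, 0], [-1.92, -2.48, 1.2, -8.75, 0], [-1.92, -2.48, 2.4, -8.75, 0], [-1.92, -2.48, 2.6, -8.75, 0], [-1.92, -2.48, 2.6, -8.75, 0], [-1.92, -2.48, 2.6, -8.75, 0]]' && python3 steer.py '[[0, 0, 0, 0, 0], [0, 0, 0, 0, 0], [0, 0, 0, 0, 0], [0, 0, 0, 0, 0]]'; python3 -c "
from h import *
goal(.5269,.0261,.1043,187.4)"
```

```text
time_s: 23.92
tool_pos: [0.5208, 0.0342, 0.1629]
tool_rot: [-180.0, -0.1, -175.8]
force: [0.1, 0.2, -0.5]
grip_width: 0.0117
grasp_force: 39.9
time_s: 24.25
tool_pos: [0.5218, 0.0342, 0.1642]
tool_rot: [180.0, 0.1, -175.8]
force: [1.5, 0.2, -1.4]
grip_width: 0.0118
grasp_force: 39.9
shift [-0.0044 -0.0085  0.0599] turn -3.2 or 176.8 q7 90.43754938395384
```

To row units: 0.038 m is 1.52, 0.025 m is 1, -3.2 degrees is -1.6.

```bash
python3 steer.py '[[-0.176, -0.34, 0.2, -1.6, 0], [-0.176, -0.34, 0.4, -1.6, 0], [-0.176, -0.34, 1, -1.6, 0], [-0.176, -0.34, 1.52, -1.6, 0], [-0.176, -0.34, 1.52, -1.6, 0], [-0.176, -0.34, 1.52, -1.6, 0], [-0.176, -0.34, 1.52, -1.6, 0]]' && python3 -c "
from h import *
goal(.5269,.0261,.1043,187.4)"
```

```text
time_s: 24.83
tool_pos: [0.5266, 0.026, 0.1259]
tool_rot: [180.0, 0.0, -172.7]
force: [-0.4, -0.5, -0.4]
grip_width: 0.0119
grasp_force: 39.9
shift [-0.0003  0.0001  0.0216] turn -0.1 or 179.9 q7 96.00093492643737
```

```bash
python3 steer.py '[[0, 0, 0.2, 0, 0], [0, 0, 0.36, 0, 0], [0, 0, 0.48, 0, 0], [0, 0, 0.6, 0, 0], [0, 0, 0.72, 0, 0], [0, 0, 0.864, 0, 0], [0, 0, 0.864, 0, 0], [0, 0, 0.864, 0, 0]]' && python3 steer.py '[[0, 0, 0, 0, 0], [0, 0, 0, 0, 0], [0, 0, 0, 0, 0]]'
```

```text
time_s: 25.5
tool_pos: [0.5268, 0.0263, 0.104]
tool_rot: [180.0, 0.1, -172.7]
force: [1.1, 0.6, 3.1]
grip_width: 0.0117
grasp_force: 40.0
time_s: 25.75
tool_pos: [0.5268, 0.0262, 0.104]
tool_rot: [180.0, 0.1, -172.7]
force: [1.4, 1.6, 2.8]
grip_width: 0.0116
grasp_force: 40.0
```

To row units: 49 degrees is 24.5.

```bash
python3 steer.py '[[0, 0, 0, 3.5, 0], [0, 0, 0, 7, 0], [0, 0, 0, 10.5, 0], [0, 0, 0, 14, 0], [0, 0, 0, 17.5, 0], [0, 0, 0, 21, 0], [0, 0, 0, 24.5, 0], [0, 0, 0, 24.5, 0]]' && python3 steer.py '[[0, 0, 0, 3.5, 0], [0, 0, 0, 7, 0], [0, 0, 0, 10.5, 0], [0, 0, 0, 14, 0], [0, 0, 0, 17.5, 0], [0, 0, 0, 21, 0], [0, 0, 0, 22, 0], [0, 0, 0, 22, 0]]' && python3 steer.py '[[0, 0, 0, 0, 0], [0, 0, 0, 0, 0], [0, 0, 0, 0, 0.04], [0, 0, 0, 0, 0.04], [0, 0, 0, 0, 0.04], [0, 0, 0, 0, 0.04], [0, 0, -0.8, 0, 0.04], [0, 0, -2.4, 0, 0.05]]' && python3 steer.py '[[0, 0, -1.6, 0, 0.05], [0, 0, -3.2, 3.5, 0.05], [0, 0, -3.2, 7, 0.05], [0, 0, -3.2, 10.5, 0.05], [0, 0, -3.2, 14, 0.05], [0, 0, -3.2, 14, 0.05], [0, 0, -3.2, 14, 0.05], [0, 0, -3.2, 14, 0.05]]'; python3 tins.py 463.3,416.3; python3 -c "
from h import *
goal(.4633,.4165,.24,66.5)"
```

```text
time_s: 26.42
tool_pos: [0.5268, 0.0253, 0.104]
tool_rot: [180.0, 0.1, 138.2]
force: [1.0, 0.3, 4.2]
grip_width: 0.0116
grasp_force: 40.0
time_s: 27.08
tool_pos: [0.5272, 0.0249, 0.1041]
tool_rot: [179.9, 0.1, 94.5]
force: [3.4, -1.8, 2.8]
grip_width: 0.012
grasp_force: 40.1
time_s: 27.75
tool_pos: [0.5206, 0.0263, 0.159]
tool_rot: [-179.2, 0.1, 94.4]
force: [0.2, 0.3, -0.6]
grip_width: 0.0401
grasp_force: 0.0
time_s: 28.42
tool_pos: [0.5253, 0.0262, 0.2428]
tool_rot: [-179.9, 0.0, 66.5]
force: [-0.1, -0.1, 0.2]
grip_width: 0.0501
grasp_force: 0.0
463.3,416.3
disc [463.6 416.6] [57.8 58.8] bar [464.4 411. ] [47.8 12.5] yaw 66.5
disc [463.1 416.9] [58.  60.1] bar [462.8 408.6] [43.5 10.5] yaw 69.7
shift [ 0.3331 -0.2131  0.0032] turn -0.0 or 180.0 q7 -27.03886322289338
```

To row units: -0.039 m is -1.56, 0.265 m is 10.6.

```bash
python3 steer.py '[[1.2, -0.8, 0, 0, 0.05], [2.4, -1.56, 0, 0, 0.05], [3.72, -2.4, 0, 0, 0.05], [5.04, -3.24, 0, 0, 0.05], [6.4, -4.08, 0, 0, 0.05], [7.8, -5, 0, 0, 0.05], [9.2, -5.88, 0, 0, 0.05], [10.6, -6.8, 0, 0, 0.05]]' && python3 steer.py '[[1.2, -0.8, 0, 0, 0.05], [2.2, -1.4, 0, 0, 0.05], [2.724, -1.724, 0, 0, 0.05], [2.724, -1.724, 1.2, 0, 0.05], [2.724, -1.724, 2.4, 0, 0.05], [2.724, -1.724, 3.6, 0, 0.05], [2.724, -1.724, 4.6, 0, 0.05], [2.724, -1.724, 4.8, 0, 0.05]]' && python3 steer.py '[[0, 0, 0, 0, 0.05], [0, 0, 0, 0, 0.05], [0, 0, 0, 0, 0.05], [0, 0, 0, 0, 0.05], [0, 0, 0, 0, 0.05], [0, 0, 0, 0, 0.05]]';  python3 -c "
from h import *
goal(.4633,.4165,.0692,66.5)"
```

```text
time_s: 29.18
tool_pos: [0.4761, 0.3384, 0.2435]
tool_rot: [-180.0, 0.0, 66.4]
force: [0.5, -0.4, 0.1]
grip_width: 0.0503
grasp_force: 0.0
time_s: 29.85
tool_pos: [0.4628, 0.4128, 0.1186]
tool_rot: [-179.9, 0.5, 66.3]
force: [-1.2, -0.1, -0.9]
grip_width: 0.0499
grasp_force: 0.0
time_s: 30.35
tool_pos: [0.4652, 0.4167, 0.1249]
tool_rot: [180.0, -0.1, 66.3]
force: [0.1, 0.1, -0.6]
grip_width: 0.0501
grasp_force: 0.0
shift [-0.001  -0.0017  0.0557] turn -0.2 or 179.8 q7 -60.74847818642925
```

To row units: 0.0557 m is 2.228, 0.05 m is 2.

```bash
python3 steer.py '[[-0.04, -0.068, 0.56, 0, 0.05], [-0.04, -0.068, 1.12, 0, 0.05], [-0.04, -0.068, 1.68, 0, 0.05], [-0.04, -0.068, 2, 0, 0.05], [-0.04, -0.068, 2.228, 0, 0.05], [-0.04, -0.068, 2.228, 0, 0.05], [-0.04, -0.068, 2.228, 0, 0.05], [-0.04, -0.068, 2.228, 0, 0.05]]' && python3 steer.py '[[0, 0, 0, 0, 0], [0, 0, 0, 0, 0], [0, 0, 0, 0, 0], [0, 0, 0, 0, 0], [0, 0, 0, 0, 0], [0, 0, 0, 0, 0], [0, 0, 0, 0, 0], [0, 0, 0, 0, 0]]' && python3 steer.py '[[0, 0, -0.8, 0, 0], [0, 0, -2.4, 0, 0], [0, 0, -4, 0, 0], [0, 0, -5.6, 0, 0], [0, 0, -6.4, 0, 0], [0, 0, -6.4, 0, 0], [0, 0, -6.4, 0, 0], [0, 0, -6.4, 0, 0]]'; python3 -c "
from h import *
goal(.5378,-.0582,.23,187.4)"
```

```text
time_s: 31.02
tool_pos: [0.4631, 0.4163, 0.0685]
tool_rot: [180.0, -0.1, 66.3]
force: [0.0, -0.2, 0.2]
grip_width: 0.0499
grasp_force: 0.0
time_s: 31.68
tool_pos: [0.4628, 0.416, 0.068]
tool_rot: [180.0, -0.0, 66.3]
force: [-0.0, -0.3, -0.7]
grip_width: 0.0114
grasp_force: 40.0
time_s: 32.35
tool_pos: [0.4619, 0.4154, 0.2263]
tool_rot: [-179.9, 0.1, 66.3]
force: [-0.5, -0.0, -2.3]
grip_width: 0.0119
grasp_force: 40.0
shift [-0.4034  0.2595 -0.003 ] turn 58.9 or -121.1 q7 -62.53699855888287
```

```bash
python3 steer.py '[[-1, 0.64, 0, -3.5, 0], [-2, 1.28, 0, -7, 0], [-3, 1.92, 0, -10.5, 0], [-4, 2.56, 0, -14, 0], [-5, 3.2, 0, -17.5, 0], [-6, 3.84, 0, -21, 0], [-7, 4.48, 0, -24.5, 0], [-8, 5.16, 0, -28, 0]]' && python3 steer.py '[[0, 0, 0, 0, 0], [0, 0, 0, 0, 0], [0, 0, 0, 0, 0], [0, 0, 0, 0, 0]]' && python3 -c "
from h import *
goal(.5378,-.0582,.23,187.4)"
```

```text
time_s: 33.02
tool_pos: [0.4992, 0.1793, 0.2255]
tool_rot: [-179.8, -0.0, 122.7]
force: [0.4, 0.2, -2.4]
grip_width: 0.0118
grasp_force: 40.0
time_s: 33.35
tool_pos: [0.4997, 0.1823, 0.2267]
tool_rot: [-179.9, -0.0, 122.4]
force: [0.4, 0.8, -1.8]
grip_width: 0.0117
grasp_force: 40.0
shift [-0.2234 -0.0968 -0.0032] turn -65.0 or 115.0 q7 11.609006153931366
```

To row units: -0.2234 m is -8.936, -0.2 m is -8, -56 degrees is -28.

```bash
python3 steer.py '[[-1, -0.44, 0, -3.5, 0], [-2.2, -0.96, 0, -7, 0], [-3.4, -1.48, 0, -10.5, 0], [-4.6, -2, 0, -14, 0], [-5.8, -2.52, 0, -17.5, 0], [-7, -3.04, 0, -21, 0], [-8, -3.48, 0, -24.5, 0], [-8.936, -3.872, 0, -28, 0]]' && python3 steer.py '[[0, 0, 0.4, -3, 0], [0, 0, 1.2, -4.5, 0], [0, 0, 2, -4.5, 0], [0, 0, 2.4, -4.5, 0], [0, 0, 2.4, -4.5, 0], [0, 0, 2.4, -4.5, 0], [0, 0, 2.4, -4.5, 0], [0, 0, 2.4, -4.5, 0]]' && python3 steer.py '[[0, 0, 0, 0, 0], [0, 0, 0, 0, 0], [0, 0, 0, 0, 0]]' && python3 -c "
from h import *
goal(.5378,-.0582,.1043,187.4)"
```

```text
time_s: 34.02
tool_pos: [0.5384, -0.0599, 0.2275]
tool_rot: [-180.0, -0.0, 178.0]
force: [0.4, -0.1, -1.9]
grip_width: 0.0119
grasp_force: 40.0
time_s: 34.68
tool_pos: [0.5393, -0.059, 0.1691]
tool_rot: [180.0, 0.1, -173.4]
force: [0.3, 0.8, -2.0]
grip_width: 0.0118
grasp_force: 40.0
time_s: 34.93
tool_pos: [0.5386, -0.0592, 0.1684]
tool_rot: [180.0, 0.1, -173.4]
force: [0.3, -0.0, -1.3]
grip_width: 0.0117
grasp_force: 40.0
shift [0.0008 0.0011 0.0641] turn -0.8 or 179.2 q7 105.45720913790603
```

```bash
python3 steer.py '[[0.02, 0.04, 0.8, -0.4, 0], [0.02, 0.04, 1.48, -0.4, 0], [0.02, 0.04, 1.84, -0.4, 0], [0.02, 0.04, 2, -0.4, 0], [0.02, 0.04, 2.16, -0.4, 0], [0.02, 0.04, 2.32, -0.4, 0], [0.02, 0.04, 2.46, -0.4, 0], [0.02, 0.04, 2.564, -0.4, 0]]' && python3 steer.py '[[0, 0, 0, 0, 0], [0, 0, 0, 0, 0], [0, 0, 0, 0, 0], [0, 0, 0, 0, 0]]'
```

```text
time_s: 35.6
tool_pos: [0.539, -0.0581, 0.1044]
tool_rot: [180.0, 0.2, -172.6]
force: [2.4, 0.9, 0.2]
grip_width: 0.0115
grasp_force: 40.0
time_s: 35.93
tool_pos: [0.5386, -0.0581, 0.1041]
tool_rot: [180.0, 0.1, -172.6]
force: [4.3, 1.0, -3.6]
grip_width: 0.0112
grasp_force: 40.0
```

To row units: 7 degrees is 3.5.

```bash
python3 steer.py '[[0, 0, 0, 3.5, 0], [0, 0, 0, 7, 0], [0, 0, 0, 10.5, 0], [0, 0, 0, 14, 0], [0, 0, 0, 17.5, 0], [0, 0, 0, 21, 0], [0, 0, 0, 24.5, 0], [0, 0, 0, 24.5, 0]]' && python3 steer.py '[[0, 0, 0, 3.5, 0], [0, 0, 0, 7, 0], [0, 0, 0, 10.5, 0], [0, 0, 0, 14, 0], [0, 0, 0, 17.5, 0], [0, 0, 0, 21, 0], [0, 0, 0, 22, 0], [0, 0, 0, 22, 0]]' && python3 steer.py '[[0, 0, 0, 0, 0], [0, 0, 0, 0, 0], [0, 0, 0, 0, 0.04], [0, 0, 0, 0, 0.04], [0, 0, 0, 0, 0.04], [0, 0, 0, 0, 0.04], [0, 0, -0.8, 0, 0.04], [0, 0, -2.4, 0, 0.06]]' && python3 steer.py '[[0, 0, -1.6, 0, 0.07], [0, 0, -3.2, 3.5, 0.07], [0, 0, -3.2, 7, 0.07], [0, 0, -3.2, 10.5, 0.07], [0, 0, -3.2, 14, 0.07], [0, 0, -3.2, 17.5, 0.07], [0, 0, -3.2, 21, 0.07], [0, 0, -3.2, 21, 0.07]]'; python3 -c "
from h import *
a=cam('top')['color'][120:320,100:420];b=cam('side')['color'][100:350,130:330]
cv2.imwrite('pics/f.png',np.hstack([cv2.resize(a,(480,300),interpolation=2),cv2.resize(b,(240,300),interpolation=2)]))
goal(.447,-.347,.24,15)"
```

```text
time_s: 36.6
tool_pos: [0.538, -0.0587, 0.1042]
tool_rot: [180.0, 0.0, 138.2]
force: [3.2, 1.2, -0.4]
grip_width: 0.0113
grasp_force: 40.0
time_s: 37.27
tool_pos: [0.5383, -0.0586, 0.1041]
tool_rot: [179.9, 0.0, 94.6]
force: [3.7, 0.8, -0.2]
grip_width: 0.0118
grasp_force: 40.1
time_s: 37.93
tool_pos: [0.5337, -0.0579, 0.1602]
tool_rot: [-179.4, 0.0, 94.4]
force: [0.2, 1.5, 0.1]
grip_width: 0.0404
grasp_force: 0.0
time_s: 38.6
tool_pos: [0.5372, -0.0585, 0.2435]
tool_rot: [-179.9, 0.0, 52.2]
force: [-0.0, 0.3, 0.3]
grip_width: 0.0698
grasp_force: 0.0
shift [-0.2841  0.1037  0.0036] turn 37.6 or -142.4 q7 -27.93747162284708
```

View pics/f.png

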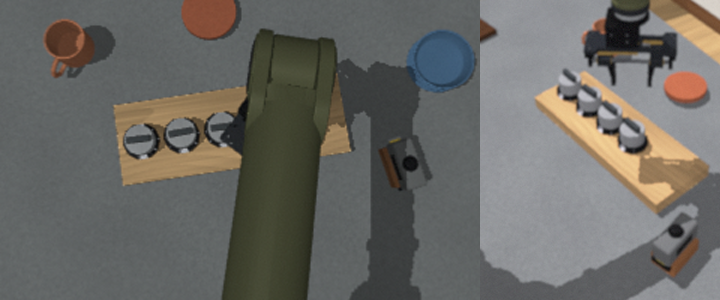

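To row units: 0.051 m is 2.04, -0.2841 m is -11.364, 35 degrees is 17.5.

```bash
python3 steer.py '[[-1.2, 0.44, 0, 2.5, 0.07], [-2.6, 0.96, 0, 5, 0.07], [-4, 1.48, 0, 7.5, 0.07], [-5.6, 2.04, 0, 10, 0.07], [-7.2, 2.64, 0, 12.5, 0.07], [-8.8, 3.2, 0, 15, 0.07], [-10.2, 3.72, 0, 17.5, 0.07], [-11.364, 4.148, 0, 18.8, 0.07]]' && python3 steer.py '[[0, 0, 1.2, 0, 0.07], [0, 0, 2.4, 0, 0.07], [0, 0, 3.6, 0, 0.07], [0, 0, 4, 0, 0.07], [0, 0, 4, 0, 0.07], [0, 0, 4, 0, 0.07], [0, 0, 4, 0, 0.07], [0, 0, 4, 0, 0.07]]' && python3 steer.py '[[0, 0, 0, 0, 0.07], [0, 0, 0, 0, 0.07], [0, 0, 0, 0, 0.07]]' && python3 - <<'E'
from h import *
goal(.447,-.347,.062,15)
a=cam('top')['color'][200:260,330:410];b=cam('side')['color'][255:335,250:340]
cv2.imwrite('pics/g.png',np.hstack([cv2.resize(a,(400,300),interpolation=2),cv2.resize(b,(340,300),interpolation=2)]))
E
```

```text
time_s: 39.37
tool_pos: [0.4444, -0.3498, 0.2439]
tool_rot: [180.0, -0.0, 14.6]
force: [-0.1, -0.1, 1.0]
grip_width: 0.0697
grasp_force: 0.0
time_s: 40.03
tool_pos: [0.4475, -0.3473, 0.1457]
tool_rot: [179.9, -0.1, 14.8]
force: [-0.3, -0.2, -0.0]
grip_width: 0.0702
grasp_force: 0.0
time_s: 40.28
tool_pos: [0.4468, -0.3467, 0.1444]
tool_rot: [180.0, -0.1, 14.8]
force: [0.7, -0.2, 0.1]
grip_width: 0.0703
grasp_force: 0.0
shift [0.0001 0.0003 0.0824] turn -0.2 or 179.8 q7 -22.878906146803878
```

View pics/g.png

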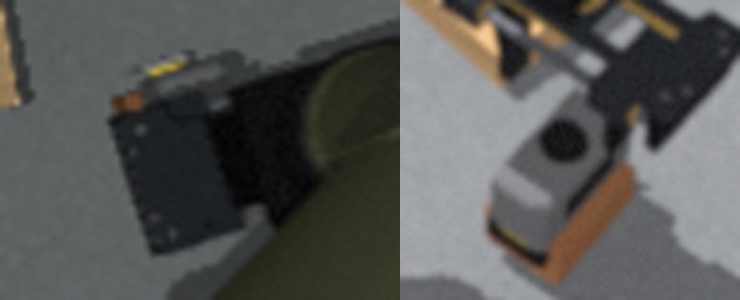

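```bash
python3 steer.py '[[0, 0, 0.8, 0, 0.07], [0, 0, 1.6, 0, 0.07], [0, 0, 2.4, 0, 0.07], [0, 0, 2.88, 0, 0.07], [0, 0, 3.28, 0, 0.07], [0, 0, 3.28, 0, 0.07], [0, 0, 3.28, 0, 0.07], [0, 0, 3.28, 0, 0.07]]' && python3 steer.py '[[0, 0, 0, 0, 0], [0, 0, 0, 0, 0], [0, 0, 0, 0, 0], [0, 0, 0, 0, 0], [0, 0, 0, 0, 0], [0, 0, 0, 0, 0], [0, 0, 0, 0, 0], [0, 0, 0, 0, 0]]' 50;  python3 -c "
from h import *
o=env.get_obs();print(o['tool_pos'],o['grip_width'])"
```

```text
time_s: 41.05
tool_pos: [0.4469, -0.3473, 0.0627]
tool_rot: [179.9, -0.1, 14.7]
force: [0.2, -0.6, 0.2]
grip_width: 0.0701
grasp_force: 0.0
time_s: 41.72
tool_pos: [0.4465, -0.3469, 0.062]
tool_rot: [180.0, -0.0, 14.8]
force: [0.1, -0.5, 1.5]
grip_width: 0.0437
grasp_force: 49.7
[ 0.44647704 -0.34686709  0.06203448] 0.04371596558204137
```

```bash
python3 steer.py '[[0, 0, -0.4, 0, 0], [0, 0, -1.2, 0, 0], [0, 0, -2.4, 0, 0], [0, 0, -3.6, 0, 0], [0, 0, -4, 0, 0], [0, 0, -4, 0, 0], [0, 0, -4, 0, 0], [0, 0, -4, 0, 0]]'; python3 - <<'E'
from h import *
goal(.5907,-.1471,.16,7.4)
a=cam('top')['color'][200:260,330:410];b=cam('side')['color'][225:335,250:340]
cv2.imwrite('pics/h.png',np.hstack([cv2.resize(a,(400,300),interpolation=2),cv2.resize(b,(245,300),interpolation=2)]))
E
```

```text
time_s: 42.38
tool_pos: [0.4455, -0.3454, 0.1599]
tool_rot: [-179.8, 0.1, 14.8]
force: [-0.8, 0.5, -4.3]
grip_width: 0.0436
grasp_force: 49.7
shift [ 0.191  -0.1547 -0.    ] turn 7.4 or -172.6 q7 -23.82052322741399
```

View pics/h.png

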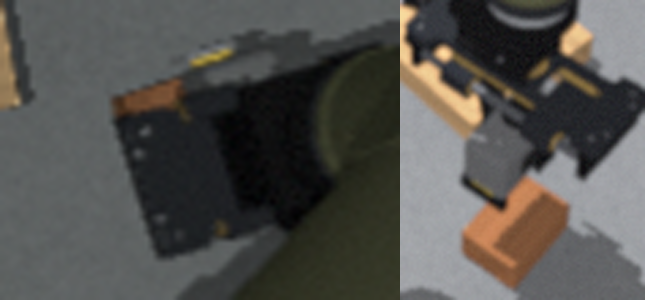

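```bash
python3 steer.py '[[1, -0.8, 0, 0.5, 0], [2.2, -1.8, 0, 1, 0], [3.4, -2.76, 0, 1.5, 0], [4.6, -3.72, 0, 2, 0], [5.8, -4.68, 0, 2.75, 0], [6.8, -5.52, 0, 3.5, 0], [7.64, -6.188, 0, 3.7, 0], [7.64, -6.188, 0, 3.7, 0]]' && python3 steer.py '[[0, 0, 0, 0, 0], [0, 0, 0, 0, 0], [0, 0, 0, 0, 0], [0, 0, 0, 0, 0], [0, 0, 0, 0, 0], [0, 0, 0, 0, 0]]'; python3 -c "
from h import *
goal(.5907,-.1471,.079,7.4)"
```

```text
time_s: 43.15
tool_pos: [0.5954, -0.1398, 0.1595]
tool_rot: [-179.8, 0.0, 8.0]
force: [0.8, 2.2, -3.9]
grip_width: 0.0441
grasp_force: 49.7
time_s: 43.65
tool_pos: [0.5913, -0.1492, 0.1619]
tool_rot: [-180.0, -0.0, 7.3]
force: [-0.6, -1.4, -4.2]
grip_width: 0.0436
grasp_force: 49.7
shift [-0.0003 -0.0021  0.0829] turn -0.1 or 179.9 q7 -52.047028777036616
```

To row units: 0.0829 m is 3.316, 0.078 m is 3.12.

```bash
python3 steer.py '[[0, -0.08, 0.8, 0, 0], [0, -0.08, 1.6, 0, 0], [0, -0.08, 2.2, 0, 0], [0, -0.08, 2.6, 0, 0], [0, -0.08, 2.88, 0, 0], [0, -0.08, 3.12, 0, 0], [0, -0.08, 3.316, 0, 0], [0, -0.08, 3.316, 0, 0]]' && python3 steer.py '[[0, 0, 0, 0, 0], [0, 0, 0, 0, 0], [0, 0, 0, 0, 0]]'; python3 - <<'E'
from h import *
goal(.5907,-.1471,.079,7.4)
a=cam('top')['color'][150:250,270:370];b=cam('side')['color'][180:280,240:340]
cv2.imwrite('pics/i.png',np.hstack([cv2.resize(a,(400,400),interpolation=2),cv2.resize(b,(400,400),interpolation=2)]))
E
```

```text
time_s: 44.32
tool_pos: [0.5912, -0.1464, 0.0784]
tool_rot: [-180.0, 0.0, 7.4]
force: [-1.1, 0.3, -2.8]
grip_width: 0.0437
grasp_force: 49.7
time_s: 44.57
tool_pos: [0.5918, -0.1466, 0.0796]
tool_rot: [180.0, -0.1, 7.4]
force: [1.3, 0.2, -3.8]
grip_width: 0.0439
grasp_force: 49.7
shift [-0.0012  0.0004  0.0006] turn -0.0 or 180.0 q7 -48.964382039312824
```

View pics/i.png

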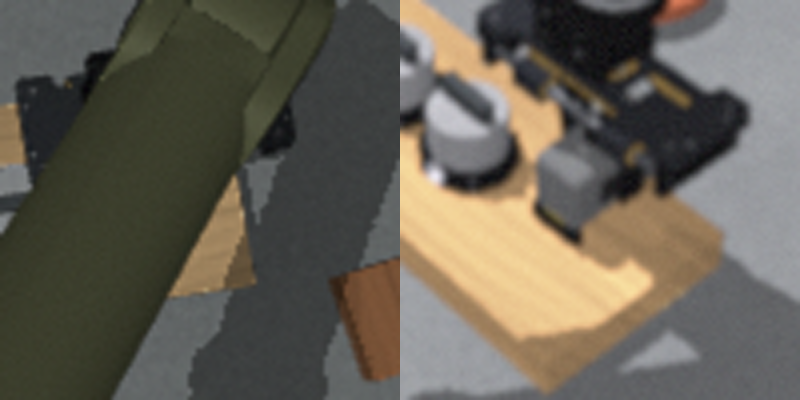

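To row units: -0.036 m is -1.44, -0.03 m is -1.2.

```bash
python3 steer.py '[[-0.24, 0, 0, 0, 0], [-0.48, 0, 0, 0, 0], [-0.72, 0, 0, 0, 0], [-0.96, 0, 0, 0, 0], [-1.2, 0, 0, 0, 0], [-1.44, 0, 0, 0, 0], [-1.44, 0, 0, 0, 0], [-1.44, 0, 0, 0, 0]]'; python3 -c "
from h import *
goal(.5907,-.1471,.079,7.4)"
```

```text
time_s: 45.33
tool_pos: [0.5565, -0.1509, 0.0795]
tool_rot: [-180.0, -0.2, 7.3]
force: [4.8, 0.4, -4.0]
grip_width: 0.0438
grasp_force: 49.7
shift [0.0344 0.0006 0.0006] turn -0.1 or 179.9 q7 -48.629078641931855
```

To row units: -0.056 m is -2.24, -0.053 m is -2.12.

```bash
python3 steer.py '[[-0.4, 0, 0, 0, 0], [-0.8, 0, 0, 0, 0], [-1.2, 0, 0, 0, 0], [-1.6, 0, 0, 0, 0], [-1.92, 0, 0, 0, 0], [-2.12, 0, 0, 0, 0], [-2.24, 0, 0, 0, 0], [-2.24, 0, 0, 0, 0]]' && python3 steer.py '[[0, 0, 0, 0, 0], [0, 0, 0, 0, 0], [0, 0, 0, 0, 0], [0, 0, 0, 0, 0]]'; python3 - <<'E'
from h import *
goal(.5907,-.1471,.079,7.4)
a=cam('top')['color'][150:250,270:370];b=cam('side')['color'][180:280,240:340]
cv2.imwrite('pics/j.png',np.hstack([cv2.resize(a,(400,400),interpolation=2),cv2.resize(b,(400,400),interpolation=2)]))
E
```

```text
time_s: 46.0
tool_pos: [0.5012, -0.1586, 0.0796]
tool_rot: [180.0, -0.2, 7.3]
force: [5.7, -0.3, -3.6]
grip_width: 0.0437
grasp_force: 49.6
time_s: 46.33
tool_pos: [0.5018, -0.1585, 0.0796]
tool_rot: [179.9, -0.2, 7.3]
force: [6.1, -0.8, -4.2]
grip_width: 0.0436
grasp_force: 49.6
shift [0.0896 0.0001 0.0009] turn -0.1 or 179.9 q7 -49.23328338013661
```

View pics/j.png

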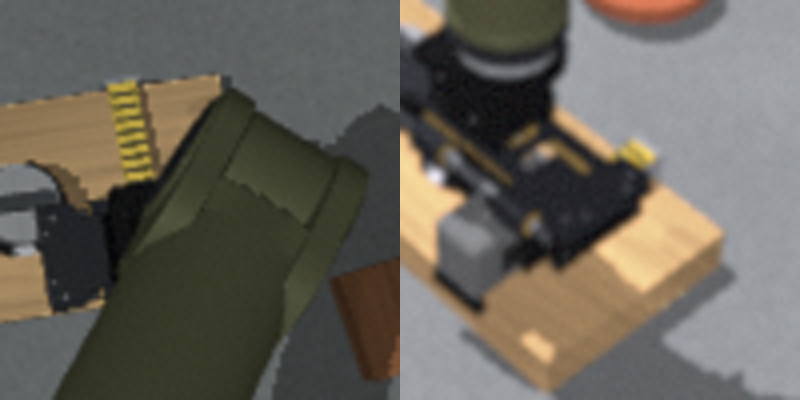

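To row units: 0.017 m is 0.68, 0.015 m is 0.6.

```bash
python3 steer.py '[[0, 0, 0.16, 0, 0], [0, 0, 0.32, 0, 0], [0, 0, 0.48, 0, 0], [0, 0, 0.6, 0, 0], [0, 0, 0.68, 0, 0], [0, 0, 0.68, 0, 0], [0, 0, 0.68, 0, 0], [0, 0, 0.68, 0, 0]]'; python3 -c "
from h import *
goal(.5907,-.1471,.062,7.4)"
```

```text
time_s: 47.1
tool_pos: [0.5023, -0.1584, 0.0629]
tool_rot: [179.9, -0.2, 7.4]
force: [5.1, 0.2, -2.6]
grip_width: 0.0438
grasp_force: 49.7
shift [0.0891 0.0001 0.0012] turn -0.0 or 180.0 q7 -47.93459667792446
```

To row units: 0.004 m is 0.16, 0.003 m is 0.12.

```bash
python3 steer.py '[[0, 0, 0.02, 0, 0], [0.04, 0, 0.04, 0, 0], [0.08, 0, 0.04, 0, 0], [0.12, 0, 0.04, 0, 0], [0.16, 0, 0.04, 0, 0], [0.16, 0, 0.04, 0, 0], [0.16, 0, 0.04, 0, 0], [0.16, 0, 0.04, 0, 0]]'; python3 - <<'E'
from h import *
goal(.5907,-.1471,.062,7.4)
E
```

```text
time_s: 47.77
tool_pos: [0.5042, -0.1584, 0.062]
tool_rot: [-180.0, 0.0, 7.4]
force: [-0.3, 0.7, 7.5]
grip_width: 0.044
grasp_force: 49.7
shift [ 0.0872 -0.0001  0.    ] turn -0.0 or 180.0 q7 -47.78815011346677
```

To row units: -0.1 m is -4, -0.06 m is -2.4.

```bash
python3 steer.py '[[0, 0, 0, 0, 0.05], [0, 0, 0, 0, 0.06], [0, 0, 0, 0, 0.07], [0, 0, 0, 0, 0.07], [0, 0, -0.2, 0, 0.07], [0, 0, -0.8, 0, 0.07], [0, 0, -2.4, 0, 0.07], [0, 0, -4, 0, 0.07]]' && python3 steer.py '[[0.08, 0, 0, 0, 0.03], [0.08, 0, 0, 0, 0], [0.08, 0, 0, 0, 0], [0.08, 0, 0, 0, 0], [0.08, 0, 0, 0, 0], [0.08, 0, 0, 0, 0], [0.08, 0, 0, 0, 0], [0.08, 0, 0, 0, 0]]' 10; python3 - <<'E'
from h import *
goal(.5907,-.1471,.114,7.4)
a=cam('top')['color'][130:250,190:350];b=cam('side')['color'][150:290,190:330]
cv2.imwrite('pics/k.png',np.hstack([cv2.resize(a,(400,300),interpolation=2),cv2.resize(b,(300,300),interpolation=2)]))
E
```

```text
time_s: 48.43
tool_pos: [0.5022, -0.1578, 0.1608]
tool_rot: [180.0, 0.3, 7.3]
force: [0.6, 1.0, 0.4]
grip_width: 0.0697
grasp_force: 0.0
time_s: 49.1
tool_pos: [0.5057, -0.1575, 0.1604]
tool_rot: [180.0, 0.1, 7.3]
force: [-0.4, -1.1, 0.2]
grip_width: 0.0245
grasp_force: 0.0
shift [0.0857 0.0005 0.0463] turn -0.1 or 179.9 q7 -56.02734476209631
```

View pics/k.png

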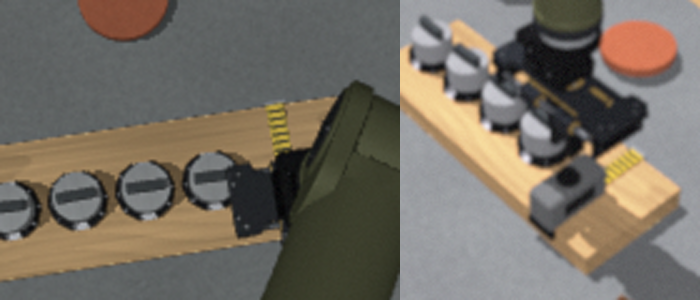

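To row units: 0.03 m is 1.2, 0.02 m is 0.8.

```bash
python3 steer.py '[[0, 0, 0, 0, 0], [0, 0, 0, 0, 0], [0, 0, 0, 0, 0], [0, 0, 0, 0, 0], [0, 0, 0.8, 0, 0], [0, 0, 1.2, 0, 0], [0, 0, 1.2, 0, 0], [0, 0, 1.2, 0, 0]]'; python3 - <<'E'
from h import *
c=cam('side');print(ray(c,[268.4,232.6],.095))
goal(.506,-.1575,.114,7.4)
E
```

```text
time_s: 49.87
tool_pos: [0.5055, -0.1575, 0.1305]
tool_rot: [180.0, 0.1, 7.3]
force: [-0.5, 1.2, 0.4]
grip_width: 0.0004
grasp_force: 0.0
[[ 0.50372561 -0.16536599  0.095     ]]
shift [ 0.     -0.0002  0.0171] turn -0.1 or 179.9 q7 -53.781469564679114
```

```bash
python3 steer.py '[[0, 0, 0.4, 0, 0], [0, 0, 0.6, 0, 0], [0, 0, 0.72, 0, 0], [0, 0, 0.8, 0, 0], [0, 0, 0.88, 0, 0], [0, 0, 0.92, 0, 0], [0, 0, 0.92, 0, 0], [0, 0, 0.92, 0, 0]]' && python3 steer.py '[[0, 0, 0.02, 0, 0], [0, 0, 0.04, 0, 0], [0, 0, 0.04, 0, 0], [0, 0, 0.04, 0, 0]]'
```

```text
time_s: 50.58
tool_pos: [0.5062, -0.1573, 0.1081]
tool_rot: [-180.0, -0.0, 7.4]
force: [-0.7, 0.3, 3.9]
grip_width: 0.0008
grasp_force: 2.0
time_s: 50.92
tool_pos: [0.5064, -0.1574, 0.1079]
tool_rot: [-179.9, -0.0, 7.4]
force: [-3.2, 1.3, 11.4]
grip_width: 0.0002
grasp_force: 5.5
```

To row units: 0.001 m is 0.04, 0.0005 m is 0.02.

```bash
python3 steer.py '[[0, 0, 0.02, 0, 0], [0, 0, 0.04, 0, 0], [0, 0, 0.04, 0, 0], [0, 0, 0.04, 0, 0], [0, 0, 0.04, 0, 0]]' && python3 steer.py '[[0, 0, -0.4, 0, 0], [0, 0, -1.6, 0, 0], [0, 0, -3.2, 0, 0], [0, 0, -4.8, 0, 0], [0, 0, -4.8, 0, 0], [0, 0, -4.8, 0, 0]]' && python3 steer.py '[[0, -1.6, 0, 0, 0], [0, -3.2, 0, 0, 0], [0, -4.8, 0, 0, 0], [0, -6.4, 0, 0, 0], [0, -8, 0, 0, 0], [0, -9.6, 0, 0, 0], [0, -11.2, 0, 0, 0], [0, -11.2, 0, 0, 0]]' ; python3 - <<'E'
from h import *
a=cam('top')['color'][130:250,170:350];b=cam('side')['color'][150:290,190:330]
cv2.imwrite('pics/l.png',np.hstack([cv2.resize(a,(450,300),interpolation=2),cv2.resize(b,(300,300),interpolation=2)]))
E
```

```text
time_s: 51.33
tool_pos: [0.5065, -0.1575, 0.1078]
tool_rot: [-179.9, -0.0, 7.4]
force: [-5.4, 2.3, 18.1]
grip_width: 0.0004
grasp_force: 9.3
time_s: 51.83
tool_pos: [0.5076, -0.1578, 0.2281]
tool_rot: [-180.0, -0.3, 7.4]
force: [-0.3, 0.3, -0.3]
grip_width: 0.0005
grasp_force: 0.0
time_s: 52.5
tool_pos: [0.467, 0.1293, 0.224]
tool_rot: [-179.9, 0.2, 8.1]
force: [-0.5, 0.2, -0.1]
grip_width: 0.0006
grasp_force: 0.0
```

View pics/l.png

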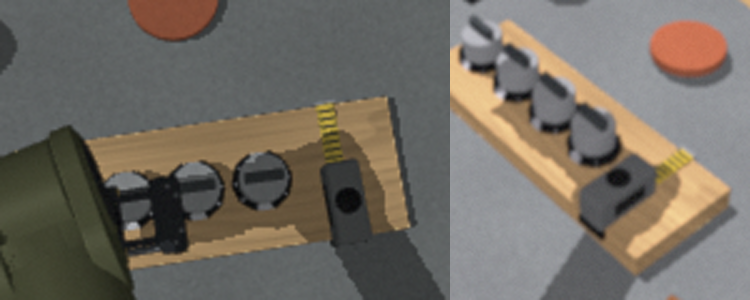

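```bash
python3 steer.py '[[0, 0, 0, 0, 0], [0, 0, 0, 0, 0], [0, 0, 0, 0, 0], [0, 0, 0, 0, 0], [0, 0, 0, 0, 0], [0, 0, 0, 0, 0]]' && python3 -c "
from cell import env
print(env.sign_off())"
```

```text
time_s: 53.1
tool_pos: [0.4704, 0.1198, 0.226]
tool_rot: [-180.0, -0.0, 7.3]
force: [0.2, 0.1, 0.1]
grip_width: 0.0002
grasp_force: 0.0
the job is handed in; nothing more can be done
None
```

I handed the job in at 53 s with all four tins turned to lock in their own sockets and the tape hooked, spanning the board and locked; the hand-in call returned no verdict, so I have only my measurements and the last pictures to go by.

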